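Set up the boot-wash corner: hang the scrub brush, open the safety cap

ROBOT

A 6-joint arm with a two-finger parallel gripper is mounted at the origin on the work surface. World frame = base frame: x ahead of the robot, y to its left, z up, the work surface at z = 0. Lengths are in mm, angles in rad, forces in N, time in s.
With the tool pointing down it reaches from about 350 to 975 mm from the base axis. Payload 7.1 kg.
Tool frame: the origin (TCP) lies midway between the tips of the shut fingers; the grasp point (between the pads) lies 19 mm behind it; z points along the fingers, y is the direction in which the jaws open and shut (so a half turn about z gives the same grasp; the last joint's range is limited). The gripper opens to 88 mm and grips with 3 to 60 N. Pads are 20 mm wide; open, the fingers measure 115 mm over their backs; the gripper's body (75 mm by 178 mm) begins 61 mm behind the grasp point.
Start: joints at [-1.321, 0.423, 1.63, -0, 1.089, -0.019], TCP at [166.003, -602.534, 187.675] pointing down, gripper open.
Joint ranges: [-3, 3], [-0.9, 2.11], [0.09, 2.58], [-1.31, 4.45], [0.11, 2.69], [-2.54, 2.54]. Speed limits (rad/s): [2.39, 2.39, 3.01, 3.14, 3.14, 3.14].

INTERFACE

Orientations are given as a unit quaternion [w, x, y, z].
In Python, from workcell import bot gives the robot as it stands.
- The arm moves only by the tool servo_tool, never from a script. Its argument "increments" is a list of rows, each an object of numbers: "tx", "ty", "tz": the shift along the world's x, y, z in units of 0.05 m (1.0 is 0.05 m); "wx", "wy", "wz": the turn, a rotation vector about the world's x, y, z in units of 4 degrees (1.0 is 4 degrees); "jaw": the opening, from 0 (shut) to 1 (fully open). In form: [{"tx": .., "ty": .., "tz": .., "wx": .., "wy": .., "wz": .., "jaw": ..}, ...]. A call has 1 to 5 rows; each row shifts and turns the pose as measured when the row begins; what a row does not reach is not made up. A row lasts 1/8 s, in which the tool goes at most 62.5 mm and 10.7 degrees, less where a joint would pass 70% of its speed; a pose out of reach is approached as far as the arm can. A call with a number of a shift or a turn outside -1 to 1 is refused whole. A call with a gripper value outside its range is refused whole. The fingers move at their own pace and stop on an object; "grip_force" is the grip in N (left out, the last holds). Time passes only in rows, so rows that do not move let the fingers close. It gives the time, the measured TCP pose, the force and the opening at its end, in the units of the state.
- bot.observe(): the state, without advancing time (a new reading comes with each control period).
- bot.get_image(name): name is "scene" or "side" or "wrist"; returns a dict with "img" (420x560x3 uint8, blue, green, red), "mtx" (3x3 intrinsics, pixels), "R" (3x3) and "t" (3): a world point X has camera coordinates R X + t. Camera axes: x right, y down, z forward; pixel columns grow to the right and rows downward; lengths in mm; the calibration is good to about 2 mm. A picture is of the moment at which its call begins. There is no depth.
- bot.finish_job(): hands the job in, once; it reports no verdict.
The state is a dict: "t": time; "q": joint angles; "joint_vel": joint speeds; "joint_torque": joint torques, N m; "ee_pos": TCP position; "tool_rot": TCP orientation; "wrist_force": force on the tool from outside, world axes, zero at the start; "wrist_torque": the same for the moment, N m; "gripper_width": finger opening in mm.
Only numpy, scipy, OpenCV 4.12 (cv2) and the standard library are available. Lean on these libraries where they do the work, as an engineer would, in place of code of your own. Each camera call takes 0.05 s, during which the arm holds its last target. There are 200 camera calls.

TASK

Get the boot-wash corner ready: first hang the upright scrub brush by the hole in its handle on the steel stand's peg and let go of it, so that it hangs freely. Then open the cleaner bottle: press its push-and-turn safety cap down, twist it counter-clockwise about a quarter turn while it is down, lift it off, and finish still holding the cap in the gripper, level and still, a few centimetres straight above the open bottle. Leave the mug, bike bell, headlamp case, boot jack and polish tin where they stand.

Things in the scene. Friction and masses are not known exactly. Their poses are not given: they have to be found in the camera images.
- brush_grip (a point): Loose scrub brush of pale wood, 188 mm tall, standing on its round bristle head (66 mm across, the lowest 46 mm). Flat upright handle above it, 28 mm wide (its y) and 12 mm thick (its x), to the top. This point: mid-handle, 150 mm up, 38 mm below the top, a good place to grip the two narrow edges (28 mm apart along y), which leaves the hole free. Axes: z up, x along the hole. About 0.12 kg.
- brush_eye (a point): Centre of the round hole, 18.5 mm across, through the brush handle's 12 mm thickness along the brush x axis (either way round is alike); 172 mm above the bristles' underside, 22 mm above brush_grip, 16 mm below the top. Axes as the brush's.
- stand: Fixed brush stand: a dark cast foot 100 mm across and 13 mm high (centre at x = 15 mm), and one bent steel rod 8 mm thick, upright at x = 50 mm to a height of 232 mm, its upper end bent over towards the stand's -x as a single straight peg. Origin on the bench; x, y level, z up.
- peg_tip (a point): Free end of the stand's peg (x = -18 mm, 245 mm above the bench). The peg is 8 mm thick and runs from here 65 mm towards the stand's +x, falling 15 degrees, to its root at x = 45 mm, 228 mm above the bench. Axes as the stand's.
- peg_seat (a point): Point on the peg's centre line about 37 mm from its tip (36 mm along the stand's x, 10 mm lower), about where the hole of the hung handle belongs. The brush hangs plumb from the hole's upper edge, the hole's centre then 5 mm below the peg's centre line, the bristles clear of the foot. Axes as the stand's.
- bottle: Fixed: white oblong cleaner bottle, 68 mm (x) by 98 mm (y), shoulders at 135 mm, held fast in a 45 mm high steel pocket screwed to the bench, so it neither turns nor lifts. Origin on the bench below the upright neck's axis; z up. The fitted cap stands from 150 to 186 mm above the bench. Two flanges on the neck hold the cap's lugs; their catches are 4 mm deep.
- mouth (a point): Centre of the bottle's mouth, 163 mm above the bench, on top of the 28 mm thick neck (39 mm over its flanges); inside the cap while this is on. Once pressed and turned, the cap lifts straight off; its underside clears the mouth after 13 mm. Axes as the bottle's.
- cap_center (a point): Centre of the loose black ribbed cap, 52 mm across, 36 mm high, 0.04 kg; 168 mm above the bench while locked; z up its axis. A spring in it holds it up in the catches (7 N, plus 1.2 N per mm). Pressed down 4 mm it is free to turn; 5.5 mm is a good depth, hard stop at 7.5 mm. Turned counter-clockwise from above it is clear after 0.9 rad, up to 2.1 rad; 1.3 rad is good. Clockwise is blocked.
- mug: White ceramic mug, 82 mm across and 95 mm high, handle along its +y axis; to be left alone. Origin: centre of its underside.
- bell: Chrome bike bell, a dome 58 mm across and 38 mm high, to be left alone. Origin: centre of its underside.
- headlamp_case: Black plastic headlamp case, 75 by 105 by 56 mm high, to be left alone. Origin: centre of its underside.
- boot_jack: Wooden boot jack, 270 by 100 by 60 mm high, to be left alone. Origin: on the bench below its middle.
- tin: Flat round metal polish tin, 84 mm across and 27 mm high, to be left alone. Origin: centre of its underside.
Mind the look-alikes: they are no part of the job. What is shaped like the part that bears cap_center but purple or turquoise is not meant.

How it is judged (in metres and radians):
On the way, in this order (a step that is already met when the one before it is completed fails the run):
1. the brush hangs by its hole on the peg, let go (x of brush_eye in the frame of stand between -0.014 and 0.045 m and y of brush_eye in the frame of stand between -0.01 and 0.01 m and z of brush_eye in the frame of stand between 0.215 and 0.246 m and angle between brush_eye's own z axis and vertical below 0.25 rad and contact force between brush and the fingers below 0.1 N and contact force between brush and stand above 0.3 N), for 0.3 s.
2. the cap is pressed down out of its catches, not yet turned (z of cap_center in the frame of bottle below 0.1648 m and angle between the x axis of cap_center and the x axis of bottle, either way round below 0.3 rad), for 0.05 s.
3. the cap is twisted past its catches while still on the neck (angle between the x axis of cap_center and the x axis of bottle, either way round above 0.85 rad and z of cap_center in the frame of bottle below 0.176 m and horizontal distance between cap_center and mouth below 0.008 m), for 0.02 s.
At the end, for the whole second after the job is handed in: The brush hangs plumb (14 degrees) and at rest by its hole on the peg, untouched by the gripper. The cap is gripped, still and off the bottle: its underside 20 to 150 mm above the mouth, within 40 mm of the neck's axis, level within 17 degrees (all of step 1 and z of cap_center in the frame of mouth between 0.038 and 0.168 m and horizontal distance between cap_center and mouth below 0.04 m and angle between cap_center's own z axis and vertical below 0.3 rad and contact force between cap and the fingers above 1 N and contact force between cap and bottle below 0.05 N and linear speed of cap below 0.03 m/s and linear speed of brush below 0.05 m/s); the arm keeps its last pose, push and grip.
It fails at once if the mug, bell, headlamp case, boot jack or polish tin is moved by more than 30 mm (distance of any of mug, bell, headlamp_case, boot_jack, tin from where it was at the start of the episode above 0.03 m).
It also fails if it takes over 51 s, if anything falls off the work surface, if the arm or the gripper's body presses on something with over 40 N, if the wrist force passes 120 N, or if a joint passes its speed limit or range.

## Working session

There is one attempt and no reset: what is moved stays moved. The work goes in short steps, Python scripts to look and compute and a tool call to move; the robot and the scene stay as the last step left them, time stands still between calls to the robot, and variables do not carry over. Pictures are saved under pics/ and viewed, about 8 in all and at most 12, crops included, and the job is handed in when it is done.

Besides the shell and the picture viewer there is one more tool, called after "Call:" by a JSON object that holds its "name" and its "arguments". servo_tool: Moves the arm, as the interface text tells. Its arguments: {"type":"object","properties":{"increments":{"type":"array","items":{"type":"object","properties":{"tx":{"type":"number","minimum":-1,"maximum":1},"ty":{"type":"number","minimum":-1,"maximum":1},"tz":{"type":"number","minimum":-1,"maximum":1},"wx":{"type":"number","minimum":-1,"maximum":1},"wy":{"type":"number","minimum":-1,"maximum":1},"wz":{"type":"number","minimum":-1,"maximum":1},"jaw":{"type":"number"}}}},"grip_force":{"type":"number"}},"required":["increments"]}

```bash
mkdir -p pics; ls; python3 - <<'E'
from workcell import bot
import cv2,numpy as np
for n in ("scene","side"):
    d=bot.get_image(n); cv2.imwrite(f"pics/{n}0.png",d["img"]); np.savez(f"{n}0.npz",**d)
    print(n,d["mtx"].tolist(),(-d["R"].T@d["t"]).round(1),d["R"].round(3).tolist())
s=bot.observe(); print(s)
E
```

```text
pics
scene [[545.6056624105863, 0.0, 273.47868207132694], [0.0, 545.6056624105863, 212.10449103971425], [0.0, 0.0, 1.0]] [ 921.9 -733.1 1312.9] [[0.869, 0.494, 0.014], [0.411, -0.707, -0.576], [-0.274, 0.506, -0.818]]
side [[509.27769623162095, 0.0, 281.59631481616105], [0.0, 509.27769623162095, 217.74371678686143], [0.0, 0.0, 1.0]] [ -17.9  573.3 1107.7] [[-0.707, -0.707, 0.017], [-0.543, 0.528, -0.653], [0.453, -0.471, -0.757]]
{'t': 0.1, 'q': array([-1.32102794e+00,  4.23749157e-01,  1.63062662e+00,  2.35197885e-05,
        1.08857742e+00, -1.89797651e-02]), 'joint_vel': array([ 1.20005360e-03, -2.23452597e-03, -2.81827094e-03,  4.92363161e-04,
       -7.09568394e-05, -1.84403068e-04]), 'joint_torque': array([-1.03397466e-03, -5.45618498e+01, -2.74323070e+01,  6.44797878e-02,
        1.88147515e-02, -4.82584733e-05]), 'ee_pos': array([ 165.86002555, -602.01647745,  186.98386031]), 'tool_rot': array([-6.76945092e-04,  9.90985882e-01,  1.33964614e-01, -6.79792861e-05]), 'wrist_force': array([-0.12820232, -0.14382303, -0.71338334]), 'wrist_torque': array([ 0.05215692, -0.07363313, -0.00409139]), 'gripper_width': 87.99891771566287}
```

```bash
python3 - <<'E'
import cv2,numpy as np
a=cv2.imread("pics/scene0.png");b=cv2.imread("pics/side0.png")
cv2.imwrite("pics/s0.png",cv2.resize(a,(784,588),interpolation=cv2.INTER_CUBIC))
cv2.imwrite("pics/d0.png",cv2.resize(b,(784,588),interpolation=cv2.INTER_CUBIC))
E
```

```text
(no output)
```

View pics/s0.png

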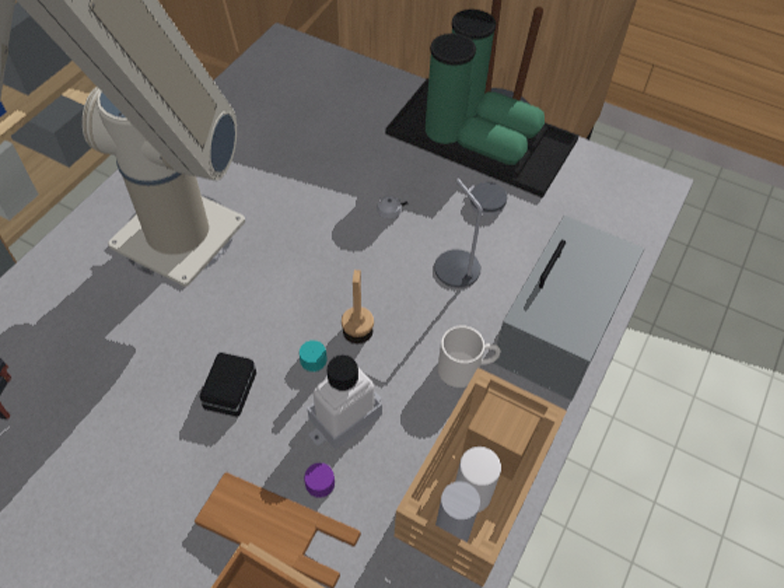

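View pics/d0.png

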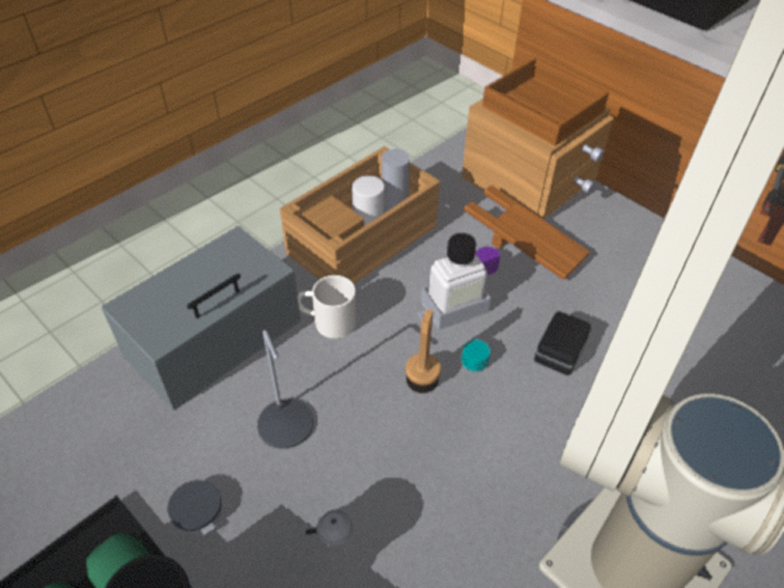

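The scene shows the black cap on the bottle at (343,367), with the look-alikes loose at turquoise (313,355) and purple (319,480). The one meant is the black one fitted on the bottle. In the 1.4x views the brush is at (357,300) and (425,350), and the stand at (460,265) and (286,424). I'll enlarge crops for precise pixels.

```bash
python3 - <<'E'
import cv2,numpy as np
a=cv2.imread("pics/scene0.png");b=cv2.imread("pics/side0.png")
def c(im,x,y,w,h,f): return cv2.resize(im[y:y+h,x:x+w],None,fx=f,fy=f,interpolation=cv2.INTER_CUBIC)
# scene crop x 205-355,y 120-315 ; side crop x175-365 y160-325
A=c(a,210,120,150,200,3); B=c(b,175,160,190,170,3)
cv2.imwrite("pics/cA.png",np.hstack([A[:600]])); 
cv2.imwrite("pics/cB.png",B); print(A.shape,B.shape)
E
```

```text
(600, 450, 3) (510, 570, 3)
```

View pics/cA.png

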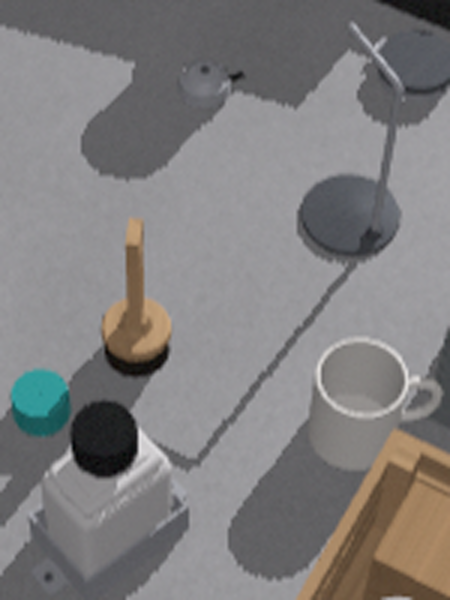

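View pics/cB.png

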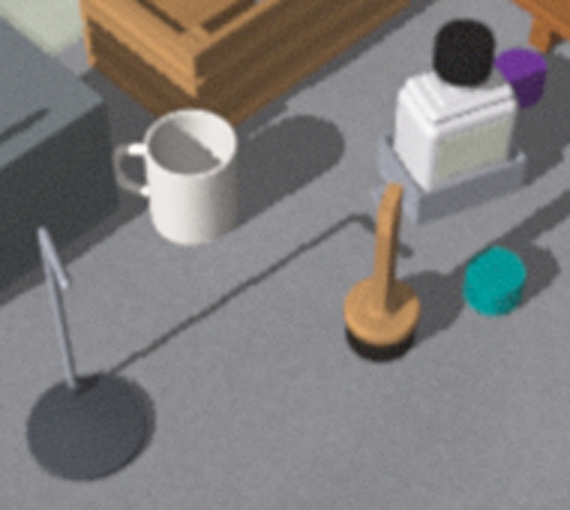

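```bash
cat > h.py <<'E'
import numpy as np,cv2
def cam(n):
    d=np.load(n+".npz"); return d["mtx"],d["R"],d["t"]
def ray(c,p):
    K,R,t=c; return -R.T@t, R.T@np.linalg.solve(K,[p[0],p[1],1])
def onz(c,p,z):
    o,d=ray(c,p); return o+d*(z-o[2])/d[2]
def tri(c1,p1,c2,p2):
    o1,d1=ray(c1,p1);o2,d2=ray(c2,p2)
    s=np.linalg.lstsq(np.c_[d1,-d2],o2-o1,rcond=None)[0]
    a,b=o1+s[0]*d1,o2+s[1]*d2; return (a+b)/2,np.linalg.norm(a-b)
def proj(c,X):
    K,R,t=c; x=K@(R@np.asarray(X,float)+t); return x[:2]/x[2]
S=cam("scene0");D=cam("side0")
A=lambda u,v:(210+(u+.5)/3-.5,120+(v+.5)/3-.5)
B=lambda u,v:(175+(u+.5)/3-.5,160+(v+.5)/3-.5)
E
python3 - <<'E'
from h import *
for n,a,b in [("tip1",(354,26),(43,231)),("tip2",(354,26),(67,287)),("bend1",(400,90),(67,287)),("bend2",(400,90),(43,231)),("rodbase",(377,236),(72,386)),("captop",(104,430),(465,45)),("brushtop",(136,225),(395,189))]:
    X,e=tri(S,A(*a),D,B(*b)); print(n,X.round(1),round(e,1))
for n,p,q,z in [("foot",(350,213),(90,424),13),("captop",(104,430),(465,42),186),("brushtop",(136,225),(395,189),188),("tip",(354,26),(43,231),245),("tip2",(354,26),(67,287),245),("bend",(400,90),(43,231),230),("rodbase",(377,236),(72,386),13),("bell",(205,85),(0,0),15),("mug",(362,375),(192,138),95)]:
    print(n,onz(S,A(*p),z).round(1),onz(D,B(*q),z).round(1))
E
```

```text
tip1 [569.5 224.9 272.3] 20.6
tip2 [551.1 239.  244.3] 6.2
bend1 [596.6 224.9 193.1] 31.2
bend2 [615.2 210.3 223.6] 2.1
rodbase [618.5 209.3   9.9] 1.8
captop [ 554.3 -196.3  180.7] 2.1
brushtop [477.4 -21.1 197.9] 6.6
foot [584. 220.  13.] [576.6 222.6  13. ]
captop [ 556.9 -198.2  186. ] [ 552.6 -195.3  186. ]
brushtop [476.  -12.7 188. ] [480.  -29.4 188. ]
tip [553.4 241.  245. ] [598.9 218.6 245. ]
tip2 [553.4 241.  245. ] [547.7 237.8 245. ]
bend [617.7 205.6 230. ] [609.6 212.5 230. ]
rodbase [619.9 207.8  13. ] [615.9 209.8  13. ]
bell [375.9 294.   15. ] [1037.5  -35.6   15. ]
mug [693.9   5.2  95. ] [697.5  -3.9  95. ]
```

Measured so far:
- Cap near (555,-196).
- Stand rod near (617,209) and peg tip near (551,239), so the stand's +x points about -24°.
- Brush near (478,-21).

Next I'll move above the brush for a wrist view.

Call:
{"name": "servo_tool", "arguments": {"increments": [{"tx": 0.4, "ty": 0.7, "tz": 0.8, "jaw": 1}, {"tx": 0.5, "ty": 0.9, "tz": 0.6}, {"tx": 0.5, "ty": 1, "tz": 0.5}, {"tx": 0.5, "ty": 1, "tz": 0.5}, {"tx": 0.5, "ty": 1, "tz": 0.4}]}}

```text
$.increments[0]: bad value
```

Call:
{"name": "servo_tool", "arguments": {"increments": [{"tx": 0.5, "ty": 1}, {"tx": 0.5, "ty": 1}, {"tx": 0.5, "ty": 1}, {"tx": 0.5, "ty": 1}, {"tx": 0.5, "ty": 1}]}}

```text
$.increments[0]: bad value
```

Call:
{"name": "servo_tool", "arguments": {"increments": [{"tx": 0.4, "ty": 0.7, "tz": 0.8, "wx": 0, "wy": 0, "wz": 0, "jaw": 1}, {"tx": 0.5, "ty": 0.9, "tz": 0.6, "wx": 0, "wy": 0, "wz": 0, "jaw": 1}, {"tx": 0.5, "ty": 1, "tz": 0.5, "wx": 0, "wy": 0, "wz": 0, "jaw": 1}, {"tx": 0.5, "ty": 1, "tz": 0.5, "wx": 0, "wy": 0, "wz": 0, "jaw": 1}, {"tx": 0.5, "ty": 1, "tz": 0.4, "wx": 0, "wy": 0, "wz": 0, "jaw": 1}]}}

```text
t: 0.72
ee_pos: [286.0, -365.9, 326.0]
tool_rot: [-0.004, 0.991, 0.131, -0.001]
wrist_force: [1.2, 0.2, 0.2]
gripper_width: 87.7
```

Call:
{"name": "servo_tool", "arguments": {"increments": [{"tx": 0.5, "ty": 1, "tz": 0, "wx": 0, "wy": 0, "wz": 0, "jaw": 1}, {"tx": 0.5, "ty": 1, "tz": 0, "wx": 0, "wy": 0, "wz": 0, "jaw": 1}, {"tx": 0.5, "ty": 1, "tz": 0, "wx": 0, "wy": 0, "wz": 0, "jaw": 1}, {"tx": 0.5, "ty": 1, "tz": 0, "wx": 0, "wy": 0, "wz": 0, "jaw": 1}, {"tx": 0.5, "ty": 1, "tz": 0, "wx": 0, "wy": 0, "wz": 0, "jaw": 1}]}}

```text
t: 1.35
ee_pos: [413.4, -107.8, 327.9]
tool_rot: [-0.003, 0.991, 0.13, 0.001]
wrist_force: [0.6, -0.9, 0.2]
gripper_width: 87.3
```

Call:
{"name": "servo_tool", "arguments": {"increments": [{"tx": 0, "ty": 0, "tz": 0, "wx": 0, "wy": 0, "wz": 0, "jaw": 1}]}}

```text
t: 1.48
ee_pos: [414.3, -104.7, 327.6]
tool_rot: [-0.003, 0.991, 0.133, 0.001]
wrist_force: [0.7, -0.3, 0.1]
gripper_width: 87.9
```

```bash
python3 - <<'E'
from workcell import bot
from h import *
d=bot.get_image("wrist"); np.savez("w1.npz",**d)
c=cam("w1"); print(-c[1].T@c[2],c[1].round(2).tolist(),bot.observe()["ee_pos"])
for X in [(478,-21,188),(555,-197,186),(551,239,245)]: print(proj(c,X))
cv2.imwrite("pics/w1.png",cv2.resize(d["img"],(784,588),interpolation=cv2.INTER_CUBIC))
E
```

```text
[485.45567963 -86.13171209 525.6346472 ] [[0.26, -0.96, -0.01], [-0.93, -0.26, 0.27], [-0.26, -0.07, -0.96]] [ 413.61728921 -106.14409624  327.57395535]
[216.64999872 111.37122209]
[403.67991642  82.49183428]
[-121.4109764   -88.25330859]
```

View pics/w1.png

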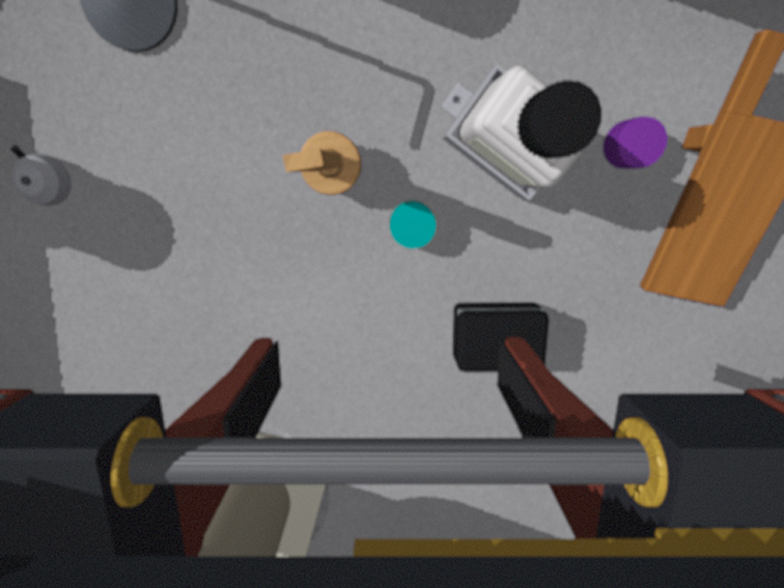

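The wrist view shows the handle top at (303,160), the black cap on the bottle at (560,120), turquoise at (413,224) and purple at (635,142). I'll rectify the z=188 plane around the brush top and the z=186 plane around the cap to metric views.

```bash
cat >> h.py <<'E'
def rect(img,c,x0,y0,z,half,n):
    # top-down metric view: rows -> -x, cols -> -y (x up, y left)
    w=np.float32([(x0+half,y0+half,z),(x0+half,y0-half,z),(x0-half,y0-half,z),(x0-half,y0+half,z)])
    src=np.float32([proj(c,X) for X in w]); dst=np.float32([(0,0),(n,0),(n,n),(0,n)])
    return cv2.warpPerspective(img,cv2.getPerspectiveTransform(src,dst),(n,n),flags=cv2.INTER_CUBIC)
E
python3 - <<'E'
from h import *
c=cam("w1"); im=np.load("w1.npz")["img"]
a=rect(im,c,478,-21,188,40,400); b=rect(im,c,555,-197,186,50,400)
cv2.imwrite("pics/r1.png",np.hstack([a,b]))
E
```

```text
(no output)
```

View pics/r1.png

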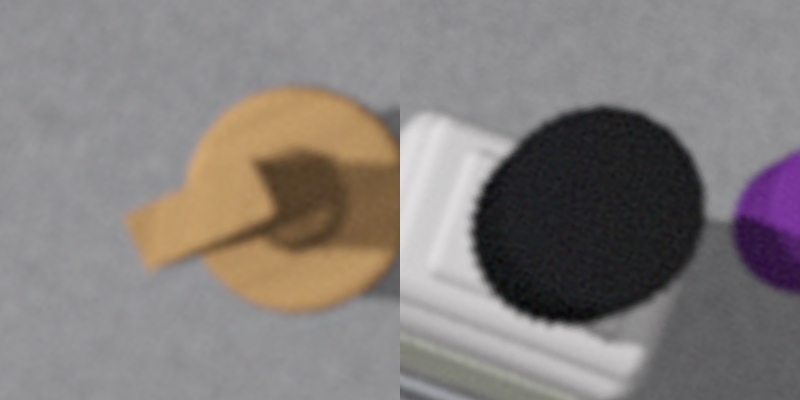

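The handle top is centred at (475,-21), with its width direction at -66.5°. The cap centre is at (553,-197). Next I'll line up above the brush, yawing the tool by +8.2°.

Call:
{"name": "servo_tool", "arguments": {"increments": [{"tx": 0.6, "ty": 0.85, "tz": 0, "wx": 0, "wy": 0, "wz": 1, "jaw": 1}, {"tx": 0.6, "ty": 0.8, "tz": -0.5, "wx": 0, "wy": 0, "wz": 1, "jaw": 1}, {"tx": 0, "ty": 0, "tz": -0.6, "wx": 0, "wy": 0, "wz": 0, "jaw": 1}, {"tx": 0, "ty": 0, "tz": 0, "wx": 0, "wy": 0, "wz": 0, "jaw": 1}]}}

```text
t: 2.02
ee_pos: [474.3, -26.7, 271.4]
tool_rot: [-0.002, 0.98, 0.2, 0.001]
wrist_force: [-0.2, 0.0, 0.1]
gripper_width: 88.3
```

Call:
{"name": "servo_tool", "arguments": {"increments": [{"tx": 0.02, "ty": 0.11, "tz": -0.6, "wx": 0, "wy": 0, "wz": 0.1, "jaw": 1}, {"tx": 0, "ty": 0, "tz": -0.3, "wx": 0, "wy": 0, "wz": 0, "jaw": 1}, {"tx": 0, "ty": 0, "tz": 0, "wx": 0, "wy": 0, "wz": 0, "jaw": 1}]}}

```text
t: 2.4
ee_pos: [476.6, -24.9, 228.4]
tool_rot: [-0.001, 0.98, 0.201, 0.002]
wrist_force: [-0.6, 0.4, 1.0]
gripper_width: 87.6
```

```bash
python3 - <<'E'
from workcell import bot
from h import *
d=bot.get_image("wrist"); np.savez("w2.npz",**d); c=cam("w2"); print(bot.observe()["ee_pos"])
d2=bot.get_image("side"); np.savez("s2.npz",**d2)
print(proj(c,(475,-21,188)))
a=rect(d["img"],c,475,-21,188,40,400)
cv2.imwrite("pics/w2.png",np.hstack([a,cv2.resize(d2["img"][130:330,215:415],(400,400),interpolation=cv2.INTER_CUBIC)]))
E
```

```text
[477.00489344 -24.87360267 229.05000203]
[272.963123  217.3863828]
```

View pics/w2.png

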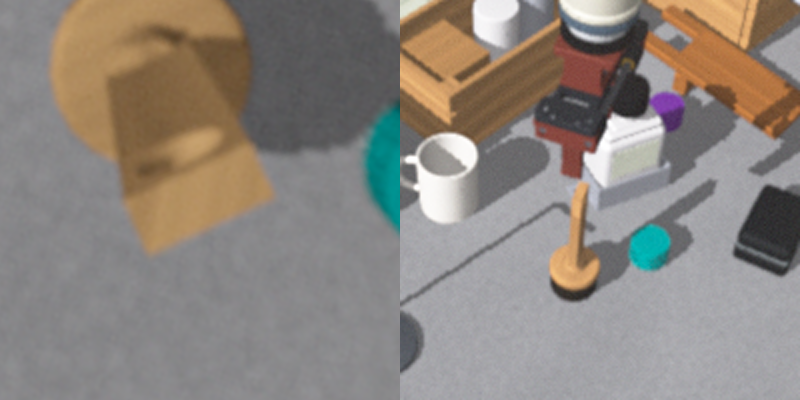

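The handle top face re-measures at (475.5,-20.8) and -65.3°. I'll correct and descend to TCP z≈131.

Call:
{"name": "servo_tool", "arguments": {"increments": [{"tx": -0.03, "ty": 0.09, "tz": 0, "wx": 0, "wy": 0, "wz": 0.35, "jaw": 1}, {"tx": 0, "ty": 0, "tz": -0.8, "wx": 0, "wy": 0, "wz": 0, "jaw": 1}, {"tx": 0, "ty": 0, "tz": -0.8, "wx": 0, "wy": 0, "wz": 0, "jaw": 1}, {"tx": 0, "ty": 0, "tz": -0.2, "wx": 0, "wy": 0, "wz": 0, "jaw": 1}, {"tx": 0, "ty": 0, "tz": 0, "wx": 0, "wy": 0, "wz": 0, "jaw": 1}]}}

```text
t: 3.12
ee_pos: [479.9, -19.9, 143.1]
tool_rot: [0.001, 0.977, 0.215, 0.009]
wrist_force: [-0.6, 1.0, 1.3]
gripper_width: 87.7
```

Call:
{"name": "servo_tool", "arguments": {"increments": [{"tx": -0.09, "ty": -0.01, "tz": -0.22, "wx": 0, "wy": 0.2, "wz": 0, "jaw": 1}, {"tx": 0, "ty": 0, "tz": 0, "wx": 0, "wy": 0, "wz": 0, "jaw": 1}]}}

```text
t: 3.38
ee_pos: [476.8, -20.5, 133.7]
tool_rot: [-0.0, 0.977, 0.215, 0.003]
wrist_force: [-0.4, -0.4, 0.8]
gripper_width: 87.5
```

Call:
{"name": "servo_tool", "arguments": {"increments": [{"tx": -0.02, "ty": 0, "tz": -0.05, "wx": 0, "wy": 0, "wz": 0, "jaw": 0.4}, {"tx": 0, "ty": 0, "tz": 0, "wx": 0, "wy": 0, "wz": 0, "jaw": 0}, {"tx": 0, "ty": 0, "tz": 0, "wx": 0, "wy": 0, "wz": 0, "jaw": 0}, {"tx": 0, "ty": 0, "tz": 0, "wx": 0, "wy": 0, "wz": 0, "jaw": 0}], "grip_force": 25}}

```text
t: 3.88
ee_pos: [476.7, -20.6, 132.3]
tool_rot: [0.0, 0.977, 0.215, 0.004]
wrist_force: [-0.2, 0.7, 0.5]
gripper_width: 51.6
```

Call:
{"name": "servo_tool", "arguments": {"increments": [{"tx": 0, "ty": 0, "tz": 0, "wx": 0, "wy": 0, "wz": 0, "jaw": 0}, {"tx": 0, "ty": 0, "tz": 0, "wx": 0, "wy": 0, "wz": 0, "jaw": 0}, {"tx": 0, "ty": 0, "tz": 0, "wx": 0, "wy": 0, "wz": 0, "jaw": 0}, {"tx": 0, "ty": 0, "tz": 0, "wx": 0, "wy": 0, "wz": 0, "jaw": 0}]}}

```text
t: 4.38
ee_pos: [476.8, -20.6, 132.4]
tool_rot: [0.0, 0.977, 0.215, 0.004]
wrist_force: [-0.3, 0.1, -0.2]
gripper_width: 27.9
```

Gripped at 27.9 mm. I'll lift, yaw by -49° and carry it to in front of the peg.

Call:
{"name": "servo_tool", "arguments": {"increments": [{"tx": 0, "ty": 0, "tz": 0.5, "wx": 0, "wy": 0, "wz": 0, "jaw": 0}, {"tx": 0, "ty": 0, "tz": 0.6, "wx": 0, "wy": 0, "wz": -1, "jaw": 0}, {"tx": 0.05, "ty": 0.4, "tz": 0.5, "wx": 0, "wy": 0, "wz": -1, "jaw": 0}, {"tx": 0.05, "ty": 0.5, "tz": 0.1, "wx": 0, "wy": 0, "wz": -1, "jaw": 0}, {"tx": 0.05, "ty": 0.5, "tz": 0, "wx": 0, "wy": 0, "wz": -1, "jaw": 0}]}}

```text
t: 5.0
ee_pos: [482.7, 50.0, 219.0]
tool_rot: [-0.0, 0.997, 0.071, 0.003]
wrist_force: [-0.7, 0.2, -1.4]
gripper_width: 27.8
```

Call:
{"name": "servo_tool", "arguments": {"increments": [{"tx": 0.05, "ty": 0.5, "tz": 0, "wx": 0, "wy": 0, "wz": -1, "jaw": 0}, {"tx": 0.05, "ty": 0.5, "tz": 0, "wx": 0, "wy": 0, "wz": -1, "jaw": 0}, {"tx": 0.05, "ty": 0.5, "tz": 0, "wx": 0, "wy": 0, "wz": -1, "jaw": 0}, {"tx": 0.05, "ty": 0.5, "tz": 0, "wx": 0, "wy": 0, "wz": -1, "jaw": 0}, {"tx": 0.05, "ty": 0.5, "tz": 0, "wx": 0, "wy": 0, "wz": -1, "jaw": 0}]}}

```text
t: 5.62
ee_pos: [494.1, 178.9, 218.1]
tool_rot: [0.001, 0.994, -0.109, 0.002]
wrist_force: [0.6, -0.6, -0.9]
gripper_width: 27.5
```

Call:
{"name": "servo_tool", "arguments": {"increments": [{"tx": 0.1, "ty": 0.5, "tz": 0, "wx": 0, "wy": 0, "wz": -1, "jaw": 0}, {"tx": 0.1, "ty": 0.5, "tz": 0, "wx": 0, "wy": 0, "wz": -1, "jaw": 0}, {"tx": 0.1, "ty": 0.4, "tz": 0, "wx": 0, "wy": 0, "wz": -0.8, "jaw": 0}, {"tx": 0, "ty": 0, "tz": 0, "wx": 0, "wy": 0, "wz": 0, "jaw": 0}, {"tx": 0, "ty": 0, "tz": 0, "wx": 0, "wy": 0, "wz": 0, "jaw": 0}]}}

```text
t: 6.25
ee_pos: [507.6, 251.5, 216.2]
tool_rot: [0.002, 0.978, -0.207, 0.0]
wrist_force: [-0.1, -0.8, -1.4]
gripper_width: 27.8
```

```bash
python3 - <<'E'
from workcell import bot
from h import *
s=bot.observe(); print(s["ee_pos"],s["tool_rot"],s["q"].round(2))
for n in("wrist","scene","side"):
    d=bot.get_image(n); np.savez("p_"+n,**d); c=cam("p_"+n)
    print(n,proj(c,(551,239,245)),proj(c,(588,222,235)),proj(c,(511,253,254)))
    if n=="wrist": w=d["img"]
    elif n=="scene": a=d["img"][100:240,260:360]
    else: b=d["img"][200:340,140:240]
cv2.imwrite("pics/p1.png",np.hstack([cv2.resize(w,(400,300)),np.zeros((300,0,3),np.uint8)]))
cv2.imwrite("pics/p1.png",np.hstack([cv2.resize(x,(400,560),interpolation=cv2.INTER_CUBIC) for x in(a,b)]))
cv2.imwrite("pics/p2.png",cv2.resize(w,(784,588),interpolation=cv2.INTER_CUBIC))
E
```

```text
[507.64328277 251.45449891 216.15937053] [ 1.96522311e-03  9.78335585e-01 -2.07015834e-01  2.57720555e-04] [ 0.44  0.31  1.73 -0.    1.1   2.43]
wrist [265.48936535 176.76598454] [266.34003398  98.92479922] [271.88589008 255.01184009]
scene [326.54341217 128.46115444] [335.77985615 140.20945857] [315.92024634 117.42919001]
side [195.57692297 254.74766984] [191.47786212 243.22750256] [202.07141812 267.29098183]
```

View pics/p2.png

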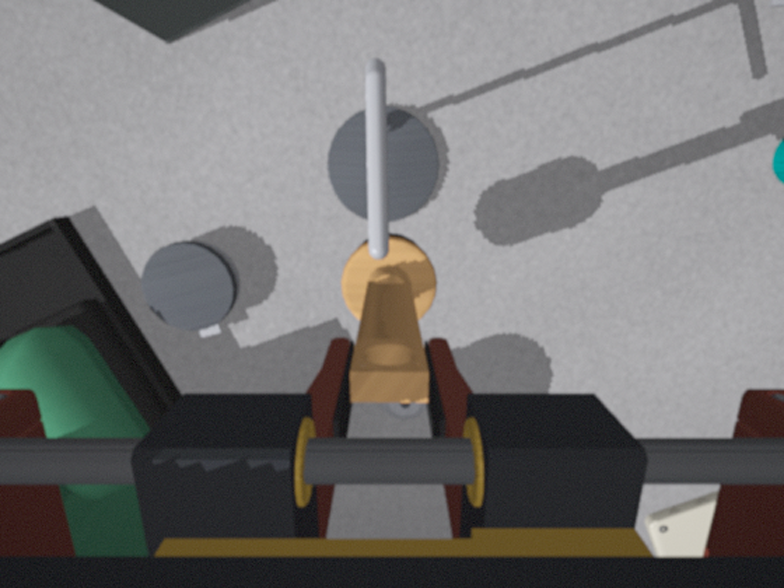

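The wrist view shows the peg from its tip at (378,247) to the bend at (375,70), with the handle hole at (389,352) and the handle top at (389,385). Now I'll compute the peg line against the hole.

```bash
python3 - <<'E'
from h import *
c=cam("p_wrist")
f=lambda u,v,z:onz(c,((u+.5)/1.4-.5,(v+.5)/1.4-.5),z)
tip=f(378,246,245); bend=f(375.5,72,229); mid=f(376.8,150,237)
top=f(389.5,387,216.2+39.6+16)
print("tip",tip,"bend",bend,"mid",mid,"top",top, "hole face",f(388.5,352,255.8))
d=bend-tip; print("peg yaw",np.degrees(np.arctan2(d[1],d[0])),np.linalg.norm(d[:2]))
foot=f(384,163,13);print("foot",foot)
u=np.array([np.cos(np.radians(-23.9)),np.sin(np.radians(-23.9))]);n=np.array([-u[1],u[0]])
for x in(tip,mid,bend,top,np.array([507.6,251.5])): print(x[:2]@u-507.6*u[0]-251.5*u[1],x[:2]@n-507.6*n[0]-251.5*n[1])
E
```

```text
tip [550.63273841 236.55326298 245.        ] bend [610.04698947 211.15352346 229.        ] mid [583.54647233 222.38675679 237.        ] top [506.30692065 251.43457307 271.8       ] hole face [512.52267486 249.01272247 255.8       ]
peg yaw -23.14682785361091 64.61578751815377
foot [581.42819628 221.87617465  13.        ]
45.398396052141806 3.769238486580491
81.22934826179099 4.152176550291131
110.00860085309378 4.618610119165055
-1.1556957417130604 -0.5836970551139302
2.842170943040401e-14 0.0
```

View pics/p1.png

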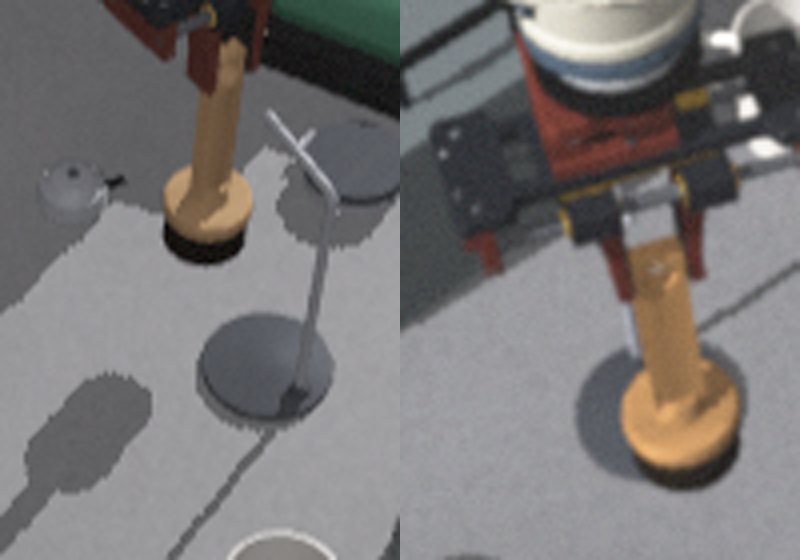

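Lateral offset is about 4.5 mm. I'll correct it, approach to about 20 mm before the tip, and descend onto the peg's sloped line.

Call:
{"name": "servo_tool", "arguments": {"increments": [{"tx": 0.25, "ty": -0.03, "tz": -0.05, "wx": 0, "wy": 0, "wz": 0, "jaw": 0}, {"tx": 0.25, "ty": -0.08, "tz": -0.06, "wx": 0, "wy": 0, "wz": 0, "jaw": 0}, {"tx": 0, "ty": 0, "tz": 0, "wx": 0, "wy": 0, "wz": 0, "jaw": 0}]}}

```text
t: 6.78
ee_pos: [535.2, 244.2, 210.9]
tool_rot: [0.002, 0.978, -0.208, 0.001]
wrist_force: [-1.1, -0.1, -1.3]
gripper_width: 27.7
```

```bash
python3 - <<'E'
from workcell import bot
from h import *
d=bot.get_image("wrist"); np.savez("p3",**d); c=cam("p3")
s=bot.observe(); print(s["ee_pos"],s["tool_rot"])
im=d["img"]; cv2.imwrite("pics/p3.png",cv2.resize(im[30:300,180:360],None,fx=2.2,fy=2.2,interpolation=cv2.INTER_CUBIC))
E
```

```text
[534.78658511 244.34709265 210.92799659] [ 1.61389444e-03  9.78111984e-01 -2.08071500e-01  7.69823023e-04]
```

View pics/p3.png

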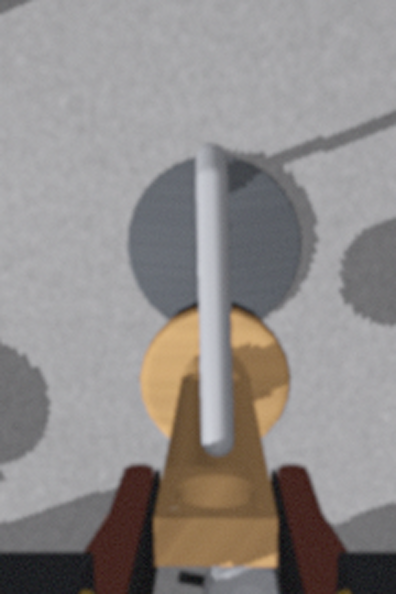

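The tip (217,445) and the hole (217,490) are in line. I'll go in along the slope in steps, watching the force.

Call:
{"name": "servo_tool", "arguments": {"increments": [{"tx": 0.22, "ty": -0.1, "tz": -0.06, "wx": 0, "wy": 0, "wz": 0.1, "jaw": 0}, {"tx": 0.22, "ty": -0.1, "tz": -0.065, "wx": 0, "wy": 0, "wz": 0, "jaw": 0}, {"tx": 0, "ty": 0, "tz": 0, "wx": 0, "wy": 0, "wz": 0, "jaw": 0}]}}

```text
t: 7.2
ee_pos: [558.3, 233.5, 204.1]
tool_rot: [0.002, 0.979, -0.204, 0.001]
wrist_force: [-0.1, -0.2, -1.2]
gripper_width: 27.9
```

Call:
{"name": "servo_tool", "arguments": {"increments": [{"tx": 0.18, "ty": -0.08, "tz": -0.05, "wx": 0, "wy": 0, "wz": 0, "jaw": 0}, {"tx": 0.18, "ty": -0.08, "tz": -0.05, "wx": 0, "wy": 0, "wz": 0, "jaw": 0}, {"tx": 0, "ty": 0, "tz": 0, "wx": 0, "wy": 0, "wz": 0, "jaw": 0}]}}

```text
t: 7.58
ee_pos: [577.5, 224.9, 198.6]
tool_rot: [0.002, 0.979, -0.204, 0.001]
wrist_force: [0.5, -0.5, -1.4]
gripper_width: 27.6
```

Call:
{"name": "servo_tool", "arguments": {"increments": [{"tx": 0.13, "ty": -0.055, "tz": -0.04, "wx": 0, "wy": 0, "wz": 0, "jaw": 0}, {"tx": 0, "ty": 0, "tz": -0.06, "wx": 0, "wy": 0, "wz": 0, "jaw": 0}, {"tx": 0, "ty": 0, "tz": 0, "wx": 0, "wy": 0, "wz": 0, "jaw": 0}]}}

```text
t: 7.95
ee_pos: [583.7, 222.2, 193.2]
tool_rot: [0.002, 0.979, -0.204, -0.0]
wrist_force: [0.1, -0.9, -1.7]
gripper_width: 27.9
```

```bash
python3 - <<'E'
from workcell import bot
from h import *
w=bot.get_image("wrist")["img"]; a=bot.get_image("scene")["img"][80:230,270:370]; b=bot.get_image("side")["img"][180:330,140:240]
R=lambda i:cv2.resize(i,(240,360),interpolation=cv2.INTER_CUBIC)
print(bot.observe()["wrist_force"])
cv2.imwrite("pics/p4.png",np.hstack([cv2.resize(w[100:300,190:360],(306,360),interpolation=cv2.INTER_CUBIC),R(a),R(b)]))
E
```

```text
[-0.57462941  0.1002764  -0.69432382]
```

View pics/p4.png

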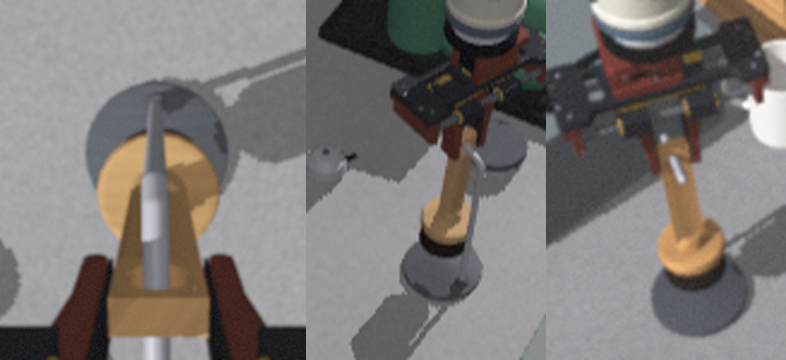

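The peg is through the hole: its tip sticks out behind the handle in both the wrist view (155,350) and the side view. I'll lower until the hole's edge bears on it.

Call:
{"name": "servo_tool", "arguments": {"increments": [{"tx": 0, "ty": 0, "tz": -0.03, "wx": 0, "wy": 0, "wz": 0, "jaw": 0}, {"tx": 0, "ty": 0, "tz": 0, "wx": 0, "wy": 0, "wz": 0, "jaw": 0}]}}

```text
t: 8.35
ee_pos: [583.7, 222.5, 192.1]
tool_rot: [0.002, 0.979, -0.204, 0.0]
wrist_force: [-0.9, -0.7, -1.5]
gripper_width: 27.8
```

Call:
{"name": "servo_tool", "arguments": {"increments": [{"tx": 0, "ty": 0, "tz": -0.03, "wx": 0, "wy": 0, "wz": 0, "jaw": 0}, {"tx": 0, "ty": 0, "tz": 0, "wx": 0, "wy": 0, "wz": 0, "jaw": 0}]}}

```text
t: 8.6
ee_pos: [583.9, 222.6, 191.4]
tool_rot: [0.001, 0.979, -0.204, 0.001]
wrist_force: [-0.2, -0.0, 0.7]
gripper_width: 28.0
```

Contact now (fz -1.5 → +0.7). Release.

Call:
{"name": "servo_tool", "arguments": {"increments": [{"tx": 0, "ty": 0, "tz": -0.01, "wx": 0, "wy": 0, "wz": 0, "jaw": 0}, {"tx": 0, "ty": 0, "tz": 0, "wx": 0, "wy": 0, "wz": 0, "jaw": 0.36}, {"tx": 0, "ty": 0, "tz": 0, "wx": 0, "wy": 0, "wz": 0, "jaw": 0.4}, {"tx": 0, "ty": 0, "tz": 0, "wx": 0, "wy": 0, "wz": 0, "jaw": 0.5}, {"tx": 0, "ty": 0, "tz": 0, "wx": 0, "wy": 0, "wz": 0, "jaw": 0.6}]}}

```text
t: 9.22
ee_pos: [584.6, 222.6, 191.0]
tool_rot: [0.001, 0.979, -0.204, 0.001]
wrist_force: [0.1, 0.6, -0.3]
gripper_width: 50.1
```

Call:
{"name": "servo_tool", "arguments": {"increments": [{"tx": 0, "ty": 0, "tz": 0, "wx": 0, "wy": 0, "wz": 0, "jaw": 0.7}, {"tx": 0, "ty": 0, "tz": 0, "wx": 0, "wy": 0, "wz": 0, "jaw": 0.7}, {"tx": 0, "ty": 0, "tz": 0, "wx": 0, "wy": 0, "wz": 0, "jaw": 0.7}, {"tx": 0, "ty": 0, "tz": 0, "wx": 0, "wy": 0, "wz": 0, "jaw": 0.7}, {"tx": 0, "ty": 0, "tz": 0, "wx": 0, "wy": 0, "wz": 0, "jaw": 0.7}]}}

```text
t: 9.85
ee_pos: [584.6, 222.6, 190.9]
tool_rot: [0.001, 0.979, -0.204, 0.001]
wrist_force: [-0.6, 0.3, 0.2]
gripper_width: 61.8
```

```bash
python3 - <<'E'
from workcell import bot
from h import *
for n in("wrist","scene","side"): np.savez("r_"+n,**bot.get_image(n))
s=bot.observe(); print(s["t"],s["ee_pos"],s["gripper_width"],s["wrist_force"])
# brush-coloured region: centroid & axis vs. picture before
for n in("scene","side"):
    for k in ("p_","r_"):
        im=np.load(k+n+".npz")["img"]; h=cv2.cvtColor(im,cv2.COLOR_BGR2HSV)
        m=cv2.inRange(h,(10,90,90),(22,255,255)); x0,y0=(270,80) if n=="scene" else (140,180)
        q=np.zeros_like(m); q[y0:y0+150,x0:x0+100]=m[y0:y0+150,x0:x0+100]; mm=cv2.moments(q,True)
        print(n,k,mm["m00"],mm["m10"]/mm["m00"],mm["m01"]/mm["m00"],np.degrees(.5*np.arctan2(2*mm["mu11"],mm["mu20"]-mm["mu02"])))
R=lambda i:cv2.resize(i,(240,360),interpolation=cv2.INTER_CUBIC)
L=lambda n:np.load("r_"+n+".npz")["img"]
cv2.imwrite("pics/r4.png",np.hstack([cv2.resize(L("wrist")[100:300,190:360],(306,360),interpolation=cv2.INTER_CUBIC),R(L("scene")[80:230,270:370]),R(L("side")[180:330,140:240])]))
E
```

```text
10.0 [584.64383461 222.60905974 190.93016812] 61.68480185368104 [-0.0573201  -0.52202577 -0.32349971]
scene p_ 595.0 312.91932773109244 138.65378151260504 -83.77927285587498
scene r_ 545.0 330.2605504587156 161.46238532110092 -76.45962221760755
side p_ 1104.0 207.731884057971 289.393115942029 84.8316626101556
side r_ 1339.0 205.486930545183 244.87528005974607 -74.36761903172501
```

Released. I'll retreat straight up, then go over to the bottle.

Call:
{"name": "servo_tool", "arguments": {"increments": [{"tx": 0, "ty": 0, "tz": 0.3, "wx": 0, "wy": 0, "wz": 0, "jaw": 0.7}, {"tx": 0, "ty": 0, "tz": 0.6, "wx": 0, "wy": 0, "wz": 0, "jaw": 0.7}, {"tx": 0, "ty": 0, "tz": 0.8, "wx": 0, "wy": 0, "wz": 0, "jaw": 0.7}, {"tx": 0, "ty": 0, "tz": 0.8, "wx": 0, "wy": 0, "wz": 0, "jaw": 0.9}, {"tx": -0.1, "ty": -0.5, "tz": 0.1, "wx": 0, "wy": 0, "wz": 0, "jaw": 0.9}]}}

```text
t: 10.62
ee_pos: [579.4, 197.9, 328.3]
tool_rot: [0.001, 0.979, -0.203, 0.002]
wrist_force: [0.2, -0.1, -0.8]
gripper_width: 76.9
```

Call:
{"name": "servo_tool", "arguments": {"increments": [{"tx": -0.2, "ty": -1, "tz": 0, "wx": 0, "wy": 0, "wz": 0, "jaw": 1}, {"tx": -0.3, "ty": -1, "tz": 0, "wx": 0, "wy": 0, "wz": 0, "jaw": 1}, {"tx": -0.3, "ty": -1, "tz": 0, "wx": 0, "wy": 0, "wz": 0, "jaw": 1}, {"tx": -0.3, "ty": -1, "tz": 0, "wx": 0, "wy": 0, "wz": 0, "jaw": 1}, {"tx": -0.3, "ty": -1, "tz": 0, "wx": 0, "wy": 0, "wz": 0, "jaw": 1}]}}

```text
t: 11.25
ee_pos: [502.8, -61.4, 327.1]
tool_rot: [0.002, 0.979, -0.202, 0.001]
wrist_force: [0.2, -0.4, 0.5]
gripper_width: 88.0
```

Call:
{"name": "servo_tool", "arguments": {"increments": [{"tx": -0.3, "ty": -1, "tz": 0, "wx": 0, "wy": 0, "wz": 0, "jaw": 1}, {"tx": -0.3, "ty": -1, "tz": 0, "wx": 0, "wy": 0, "wz": 0, "jaw": 1}, {"tx": 0, "ty": 0, "tz": 0, "wx": 0, "wy": 0, "wz": 0, "jaw": 1}, {"tx": 0, "ty": 0, "tz": 0, "wx": 0, "wy": 0, "wz": 0, "jaw": 1}]}}

```text
t: 11.75
ee_pos: [465.6, -168.8, 325.3]
tool_rot: [0.002, 0.979, -0.206, -0.001]
wrist_force: [-0.0, 0.2, -0.2]
gripper_width: 87.9
```

```bash
python3 - <<'E'
from workcell import bot
from h import *
for n in("wrist","scene","side"): np.savez("c_"+n,**bot.get_image(n))
s=bot.observe(); print(s["t"],s["ee_pos"],s["tool_rot"],s["q"].round(2))
c=cam("c_wrist"); im=np.load("c_wrist.npz")["img"]; print(-c[1].T@c[2],proj(c,(553,-197,186)))
r=rect(im,c,553,-197,186,60,480)  # 4px/mm
g=cv2.cvtColor(r,cv2.COLOR_BGR2GRAY); m=(g<50).astype(np.uint8)
n,l,st,ce=cv2.connectedComponentsWithStats(m)
for i in range(1,n):
    if st[i,4]>1500: print(st[i],ce[i])
cc=cv2.HoughCircles(cv2.GaussianBlur(m*255,(9,9),2),cv2.HOUGH_GRADIENT,2,20,param1=100,param2=15,minRadius=98,maxRadius=110)
if cc is not None:
    for u,v,rad in cc[0][:4]: print("cap",553+(240-v)/4,-197+(240-u)/4,rad/4)
# brush hanging: predicted geometry pixels and wood mask extents
for n in("scene","side"):
    cm=cam("c_"+n); i2=np.load("c_"+n+".npz")["img"]; h=cv2.cvtColor(i2,cv2.COLOR_BGR2HSV)
    o=proj(cm,(585,222,150)); q=np.zeros(h.shape[:2],np.uint8); cv2.circle(q,tuple(int(x) for x in o),60,255,-1)
    m=cv2.inRange(h,(10,90,70),(22,255,255))&q
    k,l,st,ce=cv2.connectedComponentsWithStats(m); i=1+np.argmax(st[1:,4]); print(n,st[i],ce[i],"exp top",proj(cm,(585,222,246)),"exp head",proj(cm,(585,222,104)))
    cv2.imwrite(f"pics/b_{n}.png",i2)
E
```

```text
11.9 [ 466.4204263  -167.80927556  325.54159464] [ 1.99113471e-03  9.78914071e-01 -2.04261846e-01 -6.12958396e-04] [-0.37  0.09  1.75 -0.    1.3   1.62]
[ 533.8339114  -198.39527188  523.04309568] [267.27941489 102.8531093 ]
[  149   140   193   197 29286] [244.80830431 238.49388786]
cap 552.75 -198.75 24.625
cap 556.75 -195.75 27.2
cap 547.75 -197.25 27.2
cap 555.25 -203.75 25.4
scene [318 134  23  48 552] [330.04347826 162.24275362] exp top [335.20744933 136.95386015] exp head [329.925254  171.0393251]
side [185 237  29  59 910] [197.63846154 272.0032967 ] exp top [191.75323764 240.86234441] exp head [198.8136724  278.17815889]
```

The brush still hangs where expected: its wood extents match the predicted pixels in both views. The cap centre is about (553.5,-197.5). I'll line up above it and descend.

Call:
{"name": "servo_tool", "arguments": {"increments": [{"tx": 0.8, "ty": -0.3, "tz": -0.5, "wx": 0, "wy": 0, "wz": 0, "jaw": 1}, {"tx": 0.8, "ty": -0.25, "tz": -0.6, "wx": 0, "wy": 0, "wz": 0, "jaw": 1}, {"tx": 0, "ty": 0, "tz": -0.6, "wx": 0, "wy": 0, "wz": 0, "jaw": 1}, {"tx": 0, "ty": 0, "tz": 0, "wx": 0, "wy": 0, "wz": 0, "jaw": 1}]}}

```text
t: 12.4
ee_pos: [551.0, -191.3, 239.1]
tool_rot: [0.002, 0.98, -0.2, 0.001]
wrist_force: [0.3, -0.7, 0.7]
gripper_width: 88.0
```

Call:
{"name": "servo_tool", "arguments": {"increments": [{"tx": 0.05, "ty": -0.12, "tz": -0.7, "wx": 0, "wy": 0, "wz": 0, "jaw": 1}, {"tx": 0, "ty": 0, "tz": -0.7, "wx": 0, "wy": 0, "wz": 0, "jaw": 1}, {"tx": 0, "ty": 0, "tz": 0, "wx": 0, "wy": 0, "wz": 0, "jaw": 1}]}}

```text
t: 12.78
ee_pos: [556.6, -195.8, 172.3]
tool_rot: [0.002, 0.98, -0.198, 0.004]
wrist_force: [1.2, 0.1, 0.2]
gripper_width: 87.5
```

```bash
python3 - <<'E'
from workcell import bot
s=bot.observe(); print(s["ee_pos"],s["tool_rot"],s["wrist_force"])
E
```

```text
[ 556.5550135  -195.75890999  172.27977505] [ 0.00239911  0.98012902 -0.19831121  0.00374194] [1.17006971 0.0926594  0.2274153 ]
```

Call:
{"name": "servo_tool", "arguments": {"increments": [{"tx": -0.06, "ty": -0.035, "tz": -0.36, "wx": 0, "wy": 0.1, "wz": 0, "jaw": 1}, {"tx": 0, "ty": 0, "tz": 0, "wx": 0, "wy": 0, "wz": 0, "jaw": 1}]}}

```text
t: 13.02
ee_pos: [555.3, -197.7, 156.8]
tool_rot: [0.004, 0.98, -0.198, 0.002]
wrist_force: [-0.0, -0.1, 0.6]
gripper_width: 87.9
```

Call:
{"name": "servo_tool", "arguments": {"increments": [{"tx": -0.04, "ty": 0, "tz": -0.05, "wx": 0, "wy": 0, "wz": 0, "jaw": 0.7}, {"tx": 0, "ty": 0, "tz": 0, "wx": 0, "wy": 0, "wz": 0, "jaw": 0.5}, {"tx": 0, "ty": 0, "tz": 0, "wx": 0, "wy": 0, "wz": 0, "jaw": 0}, {"tx": 0, "ty": 0, "tz": 0, "wx": 0, "wy": 0, "wz": 0, "jaw": 0}, {"tx": 0, "ty": 0, "tz": 0, "wx": 0, "wy": 0, "wz": 0, "jaw": 0}], "grip_force": 20}}

```text
t: 13.65
ee_pos: [554.7, -198.3, 156.8]
tool_rot: [0.004, 0.98, -0.198, 0.005]
wrist_force: [-0.4, -0.8, 0.1]
gripper_width: 40.9
```

The opening of 40.9 mm is narrower than the 52 mm cap, so something is off. I'll look before acting, with my last picture, as a composite.

```bash
python3 - <<'E'
from workcell import bot
from h import *
I={}
for n in("wrist","scene","side"):
    d=bot.get_image(n); np.savez("g_"+n,**d); I[n]=d["img"]; c=cam("g_"+n); print(n,proj(c,(553.5,-197.5,186)),proj(c,(554.7,-198.3,156.8)))
s=bot.observe(); print(s["t"],s["ee_pos"],s["gripper_width"],s["wrist_force"],s["wrist_torque"])
def C(n,x,y,w,h): return cv2.resize(I[n][y:y+h,x:x+w],(400,300),interpolation=cv2.INTER_CUBIC)
b=C("scene",270,90,100,150)
top=np.hstack([C("wrist",140,160,280,210),C("scene",195,200,120,90)])
bot_=np.hstack([C("side",270,120,120,90),cv2.copyMakeBorder(cv2.resize(I["side"][195:325,150:240],(200,289),interpolation=cv2.INTER_CUBIC),0,11,0,200,cv2.BORDER_CONSTANT)])
sc=cv2.resize(I["scene"][90:220,280:370],(200,289),interpolation=cv2.INTER_CUBIC); bot_[:289,600:800]=sc
cv2.imwrite("pics/g1.png",np.vstack([top,bot_]))
E
```

```text
wrist [276.56154902 254.61317206] [276.83336088 235.20380841]
scene [243.27285483 262.14929643] [243.90095201 268.67323988]
side [329.97515709 173.06817307] [328.85363736 180.6577279 ]
13.8 [ 554.64333237 -198.27126773  156.68802804] 29.11393998575777 [ 0.55273671 -0.93320293 -0.17830317] [0.07029036 0.02610147 0.02716133]
```

View pics/g1.png

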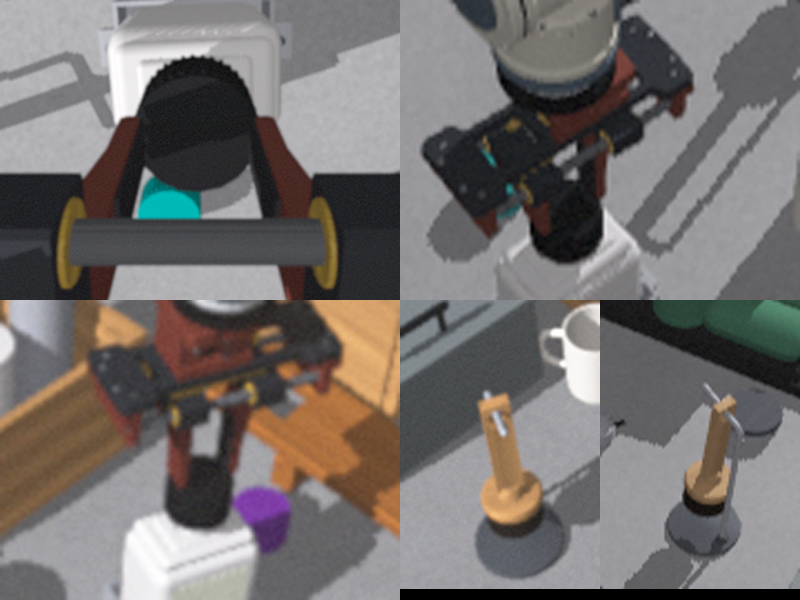

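The picture shows the brush hanging freely on the peg (bottom right pair) and the cap between the fingers (wrist crop (197,122)). The opening was still shrinking, from 40.9 to 29.1 mm. I have no pictures left, so I'll let the fingers settle and read the width and forces.

Call:
{"name": "servo_tool", "arguments": {"increments": [{"tx": 0, "ty": 0, "tz": 0, "wx": 0, "wy": 0, "wz": 0, "jaw": 0.3}]}}

```text
t: 13.92
ee_pos: [554.6, -198.3, 156.6]
tool_rot: [0.004, 0.98, -0.198, 0.004]
wrist_force: [-0.1, 0.1, 0.3]
gripper_width: 26.2
```

```bash
python3 - <<'E'
from workcell import bot
from h import *
s=bot.observe(); print({k:np.round(v,3) for k,v in s.items()})
# rim analysis: at the grasp picture, sizes in px
for z in (150,156.7,186):
    c=cam("g_wrist"); P=[proj(c,(553.5+26*np.cos(a),-197.5+26*np.sin(a),z)) for a in np.linspace(0,6.28,40)]
    P=(np.array(P)-[140,160])*400/280; print(z,P.min(0).round(),P.max(0).round())
u=np.array([.4,.92])
for w in (41,52):
  for z in (157,186):
    print(w,z,[((proj(c,np.r_[np.array([554.7,-198.3])+s_*u*w/2,z])-[140,160])*400/280).round() for s_ in(1,-1)])
E
```

```text
{'t': np.float64(13.925), 'q': array([-0.36 ,  0.403,  1.743, -0.007,  0.985,  1.613]), 'joint_vel': array([-0.002,  0.001, -0.001,  0.001,  0.   ,  0.   ]), 'joint_torque': array([-3.0000e-03, -5.1389e+01, -2.5513e+01, -1.0000e-02, -1.1200e-01,
        1.0000e-03]), 'ee_pos': array([ 554.593, -198.253,  156.642]), 'tool_rot': array([ 0.004,  0.98 , -0.198,  0.004]), 'wrist_force': array([-0.104,  0.074,  0.336]), 'wrist_torque': array([0.048, 0.041, 0.014]), 'gripper_width': np.float64(26.237)}
150 [141.  53.] [248. 154.]
156.7 [140.  57.] [250. 160.]
186 [131.  74.] [259. 192.]
41 157 [array([152., 107.]), array([239., 108.])]
41 186 [array([145., 132.]), array([246., 132.])]
52 157 [array([140., 107.]), array([251., 108.])]
52 186 [array([132., 131.]), array([260., 132.])]
```

```bash
python3 - <<'E'
from workcell import bot
from h import *
d=bot.get_image("wrist"); np.savez("g2_wrist",**d)
a=np.load("g_wrist.npz")["img"].astype(int); b=d["img"].astype(int)
print("diff>25 bbox",*[ (x.min(),x.max()) for x in np.nonzero(np.abs(a-b).max(2)>25)[::-1]], (np.abs(a-b).max(2)>25).sum())
for n,i in(("before",a),("now",b)):
    for v in (240,250,262,275,290):
        row=i[v,180:376].reshape(-1,4,3).mean(1).astype(int); print(n,v,' '.join("%d/%d"%(p[2],p[0]) for p in row))
E
```

```text
diff>25 bbox (np.int64(1), np.int64(555)) (np.int64(17), np.int64(398)) 19831
before 240 182/183 180/183 179/182 179/182 177/180 180/181 175/177 128/129 126/128 146/146 248/247 244/243 218/216 172/169 45/47 34/37 27/30 28/29 29/32 30/32 27/30 30/33 27/31 28/30 29/32 29/31 28/32 29/30 27/32 27/31 30/32 30/32 26/30 24/28 36/38 142/139 149/144 150/148 155/154 176/178 182/183 179/181 179/181 177/179 178/179 183/184 180/183 181/183 182/184
before 250 180/181 179/180 179/181 177/179 180/181 179/182 178/180 176/179 172/175 167/169 94/69 73/33 74/37 68/35 31/30 28/29 29/31 27/30 28/31 28/30 28/29 29/32 30/29 28/29 27/27 28/29 28/30 27/26 26/30 29/28 30/30 27/28 29/32 26/30 32/31 67/33 74/37 74/35 89/63 174/175 178/179 178/180 179/181 179/181 180/182 180/182 180/182 179/180 177/179
before 262 176/178 175/178 174/176 179/181 181/183 178/180 179/181 180/182 157/155 76/41 74/36 74/35 70/34 33/32 27/28 23/25 29/29 28/29 25/28 26/29 28/30 27/28 26/26 31/33 36/41 38/40 39/41 43/45 37/40 40/40 42/43 38/41 40/40 41/43 25/27 32/32 68/33 73/37 74/36 75/39 154/152 180/182 181/183 179/180 177/179 178/180
[... 1697 characters left out ...]
9 175/178 174/177 176/178 176/178 178/180 176/178
now 275 176/178 177/178 175/177 174/176 176/178 177/178 175/177 176/178 175/177 178/180 149/146 71/36 73/35 72/35 72/33 70/34 37/30 26/28 29/33 40/41 39/42 42/43 40/41 41/44 38/43 38/39 39/41 40/41 39/40 39/40 43/43 28/27 34/29 70/34 71/32 73/34 70/32 74/38 145/142 178/179 173/175 172/173 177/178 177/178 176/178 174/176 174/177 177/178 173/175
now 290 30/35 32/36 32/36 33/38 34/38 32/37 30/36 33/37 31/35 30/35 29/30 58/32 72/32 70/31 72/34 44/30 28/29 24/28 5/91 17/95 35/56 40/42 39/41 40/42 39/42 39/42 38/42 41/45 58/60 103/104 115/118 37/39 27/28 40/27 72/35 72/34 72/34 61/33 29/32 29/35 32/35 31/36 30/36 33/38 32/35 33/37 32/36 33/38 31/34
```

The fingers really did move inward, so the cap is not between the pads. I'll classify the pixels in the fixed cameras numerically (finger red, cap black, bottle white) around the cap and compare with predicted outlines.

```bash
cat > asc.py <<'E'
from h import *
def asc(im,x0,x1,y0,y1):
    for v in range(y0,y1):
        s=''
        for u in range(x0,x1):
            b,g,r=map(int,im[v,u]); 
            s+='R' if r>b*1.5 and r>35 and r<130 else '#' if max(r,g,b)<62 else 'W' if min(r,g,b)>165 else 'P' if b>g*1.5 else '.'
        print(v,s)
E
python3 - <<'E'
from workcell import bot
from asc import *
for n,win in(("scene",(222,270,238,290)),("side",(308,352,150,206))):
    d=bot.get_image(n); np.savez("g2_"+n,**d); c=cam("g2_"+n)
    print(n,"tips",[proj(c,np.r_[np.array([554.6,-198.3])+s*np.array([.39,.92])*20,157]).round(1).tolist() for s in(1,-1)])
    for z in(150,186):
        P=np.array([proj(c,(553.5+26*np.cos(a),-197.5+26*np.sin(a),z)) for a in np.linspace(0,6.28,60)]); print(z,P.min(0).round(1),P.max(0).round(1))
    asc(d["img"],*win)
E
```

```text
scene tips [[250.6, 264.3], [237.1, 273.0]]
150 [233.  260.3] [254.5 279.1]
186 [232.3 252.7] [254.2 271.8]
238 ###RRRRR##########RRRRRRRRRRR###############....
239 ###RRRR###########RRRRRRRRR#################....
240 R##RR#############RRRRRRR###################....
241 RR#################RRRRR####R##RR###########....
242 .R##################RR####RRRR#RRR##########....
243 .R#####################.##RRRR##.R########......
244 ..####################..##RR##....R#####........
245 ...##################...#####...#.R####.........
246 ....#################...###....#RRR##...........
247 ....#################...#....###R..#............
248 ....R#################.##...##RRR...............
249 ....###########R#######..####RRRR...............
250 #...########R################RRRR...............
251 ############R################RRR................
252 #############################RRR................
253 #######.###R##################RR................
254 ######...RRRR#################RR................
255 #####....#R.RR################RR................
256 #####....#...R################RR..
[... 3914 characters left out ...]
WWWWWWWW.PPPPP
192 WWWWWWWWWWWWWWWWWWWWWWWWWWWWWWWWWWWWW...PPPP
193 WWWWWWWWWWWWWWWWWWWWWWWWWWWWWWWWWWWWWW..PPPP
194 WWWWWWWWWWWWWWWWWWWWWWWWWWWWWWWWWWWWWWW.PPPP
195 WWWWWWWWWWWWWWWWWWWWWWWWWWWWWWWWWWWWWWW..PP.
196 WWWWWWWWWWWWWWWWWWWWWWWWWWWWWWWWWWWWWWW.....
197 WWWWWWWWWWWWWWWWWWWWWWWWWWWWWWWWWWWWWW......
198 WWWWWWWWWWWWWWWWWWWWWWWWWWWWWWWWWWWWWW......
199 WWWWWWWWWWWWWWWWWWWWWWWWWWWWWWWWWWWWW.......
200 WWWWWWWWWWWWWWWWWWWWWWWWWWWWWWWWWWWWW.......
201 WWWWWWWWWWWWWWWWWWWWWWWWWWWWWWWWWWWW........
202 WWWWWWWWWWWWWWWWWWWWWWWWWWWWWWWWW.WW........
203 WWWWWWWWWWWWWWWWWWWWWWWWWWWWWWWWWWWWW.......
204 WWWWWWWWWWWWWWWWWWWWWWWWWWWWWWWWWWWW........
205 WWWWWWWWWWWWWWWWWWWWWWWWWWWWWWWWWWWW........
```

```bash
python3 - <<'E'
from asc import *
c=cam("s2"); d=np.array([.407,-.914])
for z in(229,259):
  for o in(47,-47): print(z,o,proj(c,np.r_[np.array([477,-24.9])+o*d,z]).round(1))
asc(np.load("s2.npz")["img"],280,350,165,225)
E
```

```text
229 47 [313.4 199. ]
229 -47 [300.  227.5]
259 47 [314.3 190.2]
259 -47 [300.6 218.8]
165 RRRRRRRRRRRRRRRRR..................RR.RRRR............WWWWWWWWWWWWWWWW
166 RRRRRRRRRRRRRRRRR..................RR..RR.#......###....WWWWWWWWWWWWWW
167 RRRRRRRRRRRRRRRRR..................RR..RR##.....####......WWWWWWWWWWWW
168 RRRRRRRRRRRRRRRR...................RRRRR.##.....#######....WWWWWWWWWWW
169 RRRRRRRRRRRRRR....................RRRRRR##.....#########....WWWWWWWWWW
170 RRRRRRRRRRRR......................RRRRR##......###########..WWWWWWWWWW
171 RRRRRRRRRRR..RRR..................RRRRR#.R....############...WWWWWWWWW
172 RRRRRRRRRR..RR.RRRR...............RRRR.#.....##############..WWWWWWWWW
173 RRRRRRRRR...RR.....RRR............RRRR##.....##############..WWWWWWWWW
174 RRRRRRRR..RRR.........RRRR........RRR###.....##############...WWWWWW.W
175 RRRRR.R..RR.....###.......RRR......RR###....###############...W.......
176 RRRR...RRR.....###......#....RRRR..RR####...###############......PPPPP
177 RRR...RRR......####..#....#.....RRRR.##....################....PPPPPPP
178 RR...RR.......###.........#........
[... 2785 characters left out ...]
WWWWWWWWWWWWWWWWWW.......
216 ........WW.WWW..........R..WWWWWWWWWWWWWWWWWWWWWWWWWWWWWWWWW..........
217 ......WWW.WW.WW.........R..WWWWWWWWWWWWWWWWWWWWWWWWWWWWW..............
218 ....WWWWW..WWWW.........R..WWWWWWWWWWWWWWWWWWWWWWWWWW.................
219 ...WWWWWW..WWWWW..........WWWWWWWWWWWWWWWWWWWWWWWWW...................
220 ...WWWWW..W...WWW.W.W.....WWWWWWWWWWWWWWWWWWWWWW......................
221 WWWW.WWW.WWWW.WWWWWW.WWW.....WWWWWWWWWWWWWWWW.........................
222 WWWWWW.WW.WWWWWW.WWWWWWW......WWWW.WWWWWWWW...........................
223 WWWWWW..WW..WWWWWWWWWWW.......WWWW..WWWW..............................
224 WWWWWWWW.WW...WWWWWWWW........WWWWW..W................................
```

In an earlier picture (side, TCP z=229) the visible fingertip also sits about 28 mm higher than the reported TCP z. So the real tips are now just at the cap's top and not around it. I'll confirm with a gentle touch, lowering in 2 mm steps.

Call:
{"name": "servo_tool", "arguments": {"increments": [{"tx": 0, "ty": 0, "tz": -0.04, "wx": 0, "wy": 0, "wz": 0, "jaw": 0.3}, {"tx": 0, "ty": 0, "tz": 0, "wx": 0, "wy": 0, "wz": 0, "jaw": 0.3}]}}

```text
t: 14.32
ee_pos: [554.6, -198.2, 154.4]
tool_rot: [0.004, 0.98, -0.198, 0.004]
wrist_force: [-0.3, -0.3, 0.8]
gripper_width: 26.3
```

Call:
{"name": "servo_tool", "arguments": {"increments": [{"tx": 0, "ty": 0, "tz": -0.04, "wx": 0, "wy": 0, "wz": 0, "jaw": 0.3}, {"tx": 0, "ty": 0, "tz": 0, "wx": 0, "wy": 0, "wz": 0, "jaw": 0.3}]}}

```text
t: 14.58
ee_pos: [554.6, -198.2, 152.3]
tool_rot: [0.004, 0.98, -0.198, 0.004]
wrist_force: [-0.3, 0.5, -0.6]
gripper_width: 26.2
```

Call:
{"name": "servo_tool", "arguments": {"increments": [{"tx": 0, "ty": 0, "tz": -0.04, "wx": 0, "wy": 0, "wz": 0, "jaw": 0.3}, {"tx": 0, "ty": 0, "tz": 0, "wx": 0, "wy": 0, "wz": 0, "jaw": 0.3}]}}

```text
t: 14.82
ee_pos: [555.0, -198.3, 151.3]
tool_rot: [0.004, 0.98, -0.198, 0.005]
wrist_force: [-2.4, 1.3, 7.1]
gripper_width: 26.6
```

```bash
python3 - <<'E'
from workcell import bot
from asc import *
for n,win in(("scene",(228,262,250,282)),("side",(316,345,160,192))):
    d=bot.get_image(n); print(n); asc(d["img"],*win)
s=bot.observe(); print(s["ee_pos"],s["wrist_force"])
E
```

```text
scene
250 ##########R#######...##RRRR.......
251 ########R###############RRR.......
252 ########################RRR.......
253 ########################RR........
254 ########################RR........
255 #.#R#RR#################RR........
256 ...##RRR################RR........
257 ....#..R################RR........
258 ........R###############RRR.......
259 ..#...#RR###############RRR.......
260 ......RRR####R##########RRR.......
261 ......RRR##RRR##########RR#.......
262 ......RRR#RRRR#############.W.....
263 ......RRRRRRRR##############WW....
264 ......#RRRRRRR##############WWW...
265 ......##RRRRRR##############WWW...
266 ......###RRRRR##############WWWW..
267 ......###RRRRR##############WWWWW.
268 ......####RRRR##############WWWWWW
269 ......#####RRR##############WWWWWW
270 ......######R###############WWWWWW
271 ....WW.####################.WWWWWW
272 ...WWW.####################.WWWWWW
273 .WWWW..###################.WWWWWWW
274 WWWW....##################.WWWWWWW
275 WWW.....#################.WWWWWW..
276 WW........##############..WWWWW...
277 W...........##########...WWWWW....
27
[... 628 characters left out ...]
.....W
174 .....#.RRRRR###########......
175 .....##RRRR.###########......
176 .....##.RRR############......
177 ....####...############....PP
178 ....###################..PPPP
179 .W..###################.PPPPP
180 .W..##################..PPPPP
181 ....##################..PPPPP
182 ....##################..PPPPP
183 WWW..#################...PPPP
184 WWWW.#################....PPP
185 WWWWW.###############......PP
186 WWWWW...#############......PP
187 WWWWWWW...#########..........
188 WWWWWWWWW.................WWW
189 WWWWWWWWWWWWWW.......WWWWWWWW
190 WWWWWWWWWWWWWWWWWWWWWWWWWWWWW
191 WWWWWWWWWWWWWWWWWWWWWWWWWWWWW
[ 554.92896314 -198.27647395  151.39863813] [-1.58906232  1.12190359  6.15656302]
```

Touch confirmed: 7 N at TCP z=151.4, where the cap top (186 mm) is. The real tips therefore lie about 35 mm above the reported TCP. I'll lift, open, and go down to TCP z≈120 so the pads sit around the cap.

Call:
{"name": "servo_tool", "arguments": {"increments": [{"tx": 0, "ty": 0, "tz": 0.3, "wx": 0, "wy": 0, "wz": 0, "jaw": 0.3}, {"tx": 0, "ty": 0, "tz": 0, "wx": 0, "wy": 0, "wz": 0, "jaw": 1}, {"tx": 0, "ty": 0, "tz": 0, "wx": 0, "wy": 0, "wz": 0, "jaw": 1}, {"tx": 0, "ty": 0, "tz": 0, "wx": 0, "wy": 0, "wz": 0, "jaw": 1}, {"tx": 0, "ty": 0, "tz": 0, "wx": 0, "wy": 0, "wz": 0, "jaw": 1}]}}

```text
t: 15.55
ee_pos: [555.0, -198.3, 167.2]
tool_rot: [0.004, 0.98, -0.198, 0.005]
wrist_force: [0.2, 0.5, 0.4]
gripper_width: 62.9
```

Call:
{"name": "servo_tool", "arguments": {"increments": [{"tx": 0, "ty": 0, "tz": 0, "wx": 0, "wy": 0, "wz": 0, "jaw": 1}, {"tx": 0, "ty": 0, "tz": 0, "wx": 0, "wy": 0, "wz": 0, "jaw": 1}, {"tx": 0, "ty": 0, "tz": 0, "wx": 0, "wy": 0, "wz": 0, "jaw": 1}]}}

```text
t: 15.92
ee_pos: [554.8, -198.2, 166.8]
tool_rot: [0.004, 0.98, -0.198, 0.005]
wrist_force: [0.1, -0.5, -1.4]
gripper_width: 87.5
```

Call:
{"name": "servo_tool", "arguments": {"increments": [{"tx": -0.03, "ty": 0.01, "tz": -0.3, "wx": 0, "wy": 0.1, "wz": 0, "jaw": 1}, {"tx": -0.02, "ty": 0, "tz": -0.3, "wx": 0, "wy": 0, "wz": 0, "jaw": 1}, {"tx": 0, "ty": 0, "tz": 0, "wx": 0, "wy": 0, "wz": 0, "jaw": 1}]}}

```text
t: 16.3
ee_pos: [551.4, -197.4, 133.9]
tool_rot: [0.004, 0.98, -0.198, 0.0]
wrist_force: [-0.0, -0.1, 0.6]
gripper_width: 87.9
```

Call:
{"name": "servo_tool", "arguments": {"increments": [{"tx": 0.03, "ty": 0, "tz": -0.26, "wx": 0, "wy": 0, "wz": 0, "jaw": 1}, {"tx": 0, "ty": 0, "tz": 0, "wx": 0, "wy": 0, "wz": 0, "jaw": 0.75}, {"tx": 0, "ty": 0, "tz": 0, "wx": 0, "wy": 0, "wz": 0, "jaw": 0.65}]}}

```text
t: 16.68
ee_pos: [553.1, -197.4, 119.6]
tool_rot: [0.004, 0.98, -0.198, -0.0]
wrist_force: [-0.6, 0.1, -0.0]
gripper_width: 71.4
```

Call:
{"name": "servo_tool", "arguments": {"increments": [{"tx": 0, "ty": 0, "tz": 0, "wx": 0, "wy": 0, "wz": 0, "jaw": 0.3}, {"tx": 0, "ty": 0, "tz": 0, "wx": 0, "wy": 0, "wz": 0, "jaw": 0.3}, {"tx": 0, "ty": 0, "tz": 0, "wx": 0, "wy": 0, "wz": 0, "jaw": 0.3}], "grip_force": 15}}

```text
t: 17.05
ee_pos: [553.4, -197.7, 120.3]
tool_rot: [0.005, 0.98, -0.198, 0.001]
wrist_force: [-0.2, -0.2, -2.4]
gripper_width: 51.2
```

Gripped at 51.2 mm, as a 52 mm cap should read, with almost no side force. I'll raise the grip and let it settle.

Call:
{"name": "servo_tool", "arguments": {"increments": [{"tx": 0, "ty": 0, "tz": 0, "wx": 0, "wy": 0, "wz": 0, "jaw": 0}, {"tx": 0, "ty": 0, "tz": 0, "wx": 0, "wy": 0, "wz": 0, "jaw": 0}, {"tx": 0, "ty": 0, "tz": 0, "wx": 0, "wy": 0, "wz": 0, "jaw": 0}], "grip_force": 55}}

```text
t: 17.42
ee_pos: [553.4, -197.7, 120.3]
tool_rot: [0.005, 0.98, -0.198, 0.001]
wrist_force: [0.9, 0.2, -1.0]
gripper_width: 51.0
```

Call:
{"name": "servo_tool", "arguments": {"increments": [{"tx": 0, "ty": 0, "tz": -0.08, "wx": 0, "wy": 0, "wz": 0, "jaw": 0}, {"tx": 0, "ty": 0, "tz": 0, "wx": 0, "wy": 0, "wz": 0, "jaw": 0}]}}

```text
t: 17.68
ee_pos: [553.6, -197.7, 118.0]
tool_rot: [0.005, 0.98, -0.198, 0.001]
wrist_force: [-3.8, 1.5, 9.0]
gripper_width: 50.8
```

Call:
{"name": "servo_tool", "arguments": {"increments": [{"tx": 0, "ty": 0, "tz": -0.1, "wx": 0, "wy": 0, "wz": 0, "jaw": 0}, {"tx": 0, "ty": 0, "tz": -0.01, "wx": 0, "wy": 0, "wz": 0, "jaw": 0}]}}

```text
t: 17.92
ee_pos: [553.9, -197.9, 115.4]
tool_rot: [0.005, 0.98, -0.198, 0.001]
wrist_force: [-5.0, 2.4, 11.9]
gripper_width: 50.7
```

Pressed 4.9 mm at 12 N, as the spring law predicts. A touch deeper, then I'll twist counter-clockwise while holding down.

Call:
{"name": "servo_tool", "arguments": {"increments": [{"tx": 0, "ty": 0, "tz": -0.03, "wx": 0, "wy": 0, "wz": 0, "jaw": 0}, {"tx": 0, "ty": 0, "tz": -0.02, "wx": 0, "wy": 0, "wz": 0.6, "jaw": 0}, {"tx": 0, "ty": 0, "tz": -0.02, "wx": 0, "wy": 0, "wz": 1, "jaw": 0}]}}

```text
t: 18.3
ee_pos: [555.2, -198.3, 116.5]
tool_rot: [0.005, 0.99, -0.141, 0.003]
wrist_force: [-2.7, 0.4, 7.3]
gripper_width: 50.7
```

Call:
{"name": "servo_tool", "arguments": {"increments": [{"tx": -0.03, "ty": 0.01, "tz": -0.09, "wx": 0, "wy": 0, "wz": 0, "jaw": 0}, {"tx": 0, "ty": 0, "tz": -0.03, "wx": 0, "wy": 0, "wz": 0, "jaw": 0}], "grip_force": 60}}

```text
t: 18.55
ee_pos: [555.5, -198.5, 114.3]
tool_rot: [0.005, 0.99, -0.141, 0.006]
wrist_force: [-8.2, 2.8, 14.9]
gripper_width: 50.5
```

Call:
{"name": "servo_tool", "arguments": {"increments": [{"tx": -0.06, "ty": 0.02, "tz": -0.04, "wx": 0, "wy": 0, "wz": 0.8, "jaw": 0}, {"tx": -0.03, "ty": 0.01, "tz": -0.04, "wx": 0, "wy": 0, "wz": 0.8, "jaw": 0}]}}

```text
t: 18.8
ee_pos: [556.0, -198.6, 115.2]
tool_rot: [0.006, 0.996, -0.084, 0.011]
wrist_force: [-2.3, 0.8, 13.5]
gripper_width: 51.0
```

Call:
{"name": "servo_tool", "arguments": {"increments": [{"tx": -0.03, "ty": 0.01, "tz": -0.05, "wx": 0, "wy": 0.2, "wz": 0.8, "jaw": 0}, {"tx": -0.02, "ty": 0, "tz": -0.05, "wx": 0, "wy": 0.1, "wz": 0.8, "jaw": 0}]}}

```text
t: 19.05
ee_pos: [555.5, -198.6, 114.3]
tool_rot: [0.007, 1.0, -0.027, 0.004]
wrist_force: [-3.8, 3.6, 13.9]
gripper_width: 50.8
```

Call:
{"name": "servo_tool", "arguments": {"increments": [{"tx": -0.03, "ty": 0.02, "tz": -0.04, "wx": 0.05, "wy": 0.1, "wz": 1, "jaw": 0}, {"tx": -0.02, "ty": 0.01, "tz": -0.05, "wx": 0, "wy": 0.1, "wz": 1, "jaw": 0}, {"tx": -0.02, "ty": 0.01, "tz": -0.05, "wx": 0, "wy": 0.1, "wz": 1, "jaw": 0}]}}

```text
t: 19.42
ee_pos: [555.0, -198.3, 113.6]
tool_rot: [0.007, 0.997, 0.081, -0.003]
wrist_force: [-4.6, 1.8, 15.0]
gripper_width: 50.5
```

Call:
{"name": "servo_tool", "arguments": {"increments": [{"tx": -0.02, "ty": 0.01, "tz": -0.03, "wx": 0.1, "wy": 0, "wz": 1, "jaw": 0}, {"tx": -0.02, "ty": 0.01, "tz": -0.04, "wx": 0.05, "wy": 0, "wz": 1, "jaw": 0}, {"tx": -0.02, "ty": 0.01, "tz": -0.04, "wx": 0, "wy": 0.05, "wz": 1, "jaw": 0}, {"tx": -0.02, "ty": 0.01, "tz": -0.04, "wx": 0, "wy": 0.05, "wz": 1, "jaw": 0}]}}

```text
t: 19.92
ee_pos: [555.3, -198.1, 114.4]
tool_rot: [0.004, 0.975, 0.223, -0.001]
wrist_force: [-3.9, 0.6, 13.4]
gripper_width: 51.0
```

Call:
{"name": "servo_tool", "arguments": {"increments": [{"tx": -0.02, "ty": 0.01, "tz": -0.05, "wx": 0.05, "wy": 0.05, "wz": 1, "jaw": 0}, {"tx": -0.02, "ty": 0.01, "tz": -0.05, "wx": 0, "wy": 0.05, "wz": 1, "jaw": 0}, {"tx": -0.02, "ty": 0.01, "tz": -0.04, "wx": 0, "wy": 0.05, "wz": 1, "jaw": 0}, {"tx": -0.02, "ty": 0.01, "tz": -0.04, "wx": 0, "wy": 0.05, "wz": 1, "jaw": 0}]}}

```text
t: 20.42
ee_pos: [555.4, -198.3, 114.0]
tool_rot: [0.004, 0.933, 0.361, -0.002]
wrist_force: [-3.8, 0.2, 14.7]
gripper_width: 50.7
```

Call:
{"name": "servo_tool", "arguments": {"increments": [{"tx": -0.02, "ty": 0.01, "tz": -0.04, "wx": 0, "wy": 0.05, "wz": 1, "jaw": 0}, {"tx": -0.02, "ty": 0, "tz": -0.04, "wx": 0, "wy": 0.05, "wz": 1, "jaw": 0}, {"tx": -0.02, "ty": 0, "tz": -0.03, "wx": 0, "wy": 0, "wz": 0.7, "jaw": 0}, {"tx": 0, "ty": 0, "tz": -0.02, "wx": 0, "wy": 0, "wz": 0, "jaw": 0}]}}

```text
t: 20.92
ee_pos: [555.7, -198.7, 115.2]
tool_rot: [0.006, 0.893, 0.45, -0.002]
wrist_force: [-7.1, 2.0, 11.3]
gripper_width: 50.9
```

```bash
python3 - <<'E'
from workcell import bot
s=bot.observe(); print(s["t"],s["ee_pos"],s["tool_rot"],s["wrist_force"],s["wrist_torque"],s["q"].round(2))
E
```

```text
20.925 [ 555.719672   -198.72323946  115.1610513 ] [ 0.00577711  0.89311931  0.44977747 -0.00217828] [-7.05627646  1.97733594 11.32498523] [0.34484881 0.9331858  0.0196944 ] [-0.36  0.46  1.76 -0.01  0.91  0.29]
```

Turned about 1.33 rad. Now I'll lift gently and watch for any pull-back.

Call:
{"name": "servo_tool", "arguments": {"increments": [{"tx": -0.02, "ty": 0.01, "tz": 0.06, "wx": 0, "wy": 0, "wz": 0, "jaw": 0}, {"tx": -0.01, "ty": 0, "tz": 0.08, "wx": 0, "wy": 0, "wz": 0, "jaw": 0}, {"tx": 0, "ty": 0, "tz": 0, "wx": 0, "wy": 0, "wz": 0, "jaw": 0}]}}

```text
t: 21.3
ee_pos: [555.7, -198.8, 124.7]
tool_rot: [0.007, 0.893, 0.45, -0.001]
wrist_force: [0.3, -0.3, 0.1]
gripper_width: 50.5
```

No pull (0.1 N) at 4.4 mm above the locked height, so the cap is free. Lift it.

Call:
{"name": "servo_tool", "arguments": {"increments": [{"tx": 0, "ty": 0, "tz": 0.3, "wx": 0, "wy": 0, "wz": 0, "jaw": 0}, {"tx": 0, "ty": 0, "tz": 0.4, "wx": 0, "wy": 0, "wz": 0, "jaw": 0}, {"tx": 0, "ty": 0, "tz": 0.4, "wx": 0, "wy": 0, "wz": 0, "jaw": 0}, {"tx": 0, "ty": 0, "tz": 0.1, "wx": 0, "wy": 0, "wz": 0, "jaw": 0}, {"tx": 0, "ty": 0, "tz": 0, "wx": 0, "wy": 0, "wz": 0, "jaw": 0}], "grip_force": 30}}

```text
t: 21.92
ee_pos: [555.4, -198.6, 187.4]
tool_rot: [0.007, 0.893, 0.45, -0.001]
wrist_force: [0.4, 1.1, 0.1]
gripper_width: 51.2
```

Call:
{"name": "servo_tool", "arguments": {"increments": [{"tx": 0, "ty": 0, "tz": 0, "wx": 0, "wy": 0, "wz": 0, "jaw": 0}, {"tx": 0, "ty": 0, "tz": 0, "wx": 0, "wy": 0, "wz": 0, "jaw": 0}, {"tx": 0, "ty": 0, "tz": 0, "wx": 0, "wy": 0, "wz": 0, "jaw": 0}, {"tx": 0, "ty": 0, "tz": 0, "wx": 0, "wy": 0, "wz": 0, "jaw": 0}]}}

```text
t: 22.42
ee_pos: [554.2, -198.2, 185.2]
tool_rot: [0.006, 0.893, 0.45, -0.002]
wrist_force: [0.5, -0.9, -0.7]
gripper_width: 50.7
```

```bash
python3 - <<'E'
from workcell import bot
from asc import *
I={n:bot.get_image(n) for n in("scene","side")}
s=bot.observe(); print(s["t"],s["ee_pos"],s["tool_rot"],s["gripper_width"],s["wrist_force"],abs(s["joint_vel"]).max())
for n,d in I.items():
    np.savez("f_"+n,**d); cm=cam("f_"+n); h=cv2.cvtColor(d["img"],cv2.COLOR_BGR2HSV)
    o=proj(cm,(585,222,150)); q=np.zeros(h.shape[:2],np.uint8); cv2.circle(q,tuple(int(x) for x in o),60,255,-1)
    m=cv2.inRange(h,(10,90,70),(22,255,255))&q
    k,l,st,ce=cv2.connectedComponentsWithStats(m); i=1+np.argmax(st[1:,4]); print(n,"brush",st[i],ce[i])
    for z in(163,150+56,186+56): print(z,proj(cm,(553.5,-197.5,z)).round(1))
asc(I["side"]["img"],310,350,140,192)
E
```

```text
22.525 [ 554.23927672 -198.16745235  185.3207112 ] [ 0.00568089  0.89307543  0.44986525 -0.00229112] 50.87364711856832 [ 0.63464333 -0.09397022 -0.64424109] 0.001688346056495417
scene brush [318 134  23  48 549] [330.02550091 162.26229508]
163 [243.6 266.9]
206 [243.  257.9]
242 [242.5 249.9]
side brush [185 237  29  59 915] [197.62295082 271.81967213]
163 [329.2 179.4]
206 [330.7 167.5]
242 [332. 157.]
140 RRR.................##.#################
141 RRR................###.###########...###
142 RRR..............##.##..############..#.
143 RRR..............#...#..##.#...#.#..#..#
144 RRR.............#..##......#..#.####.###
145 RRR.............###...#...#....#...##.#.
146 RRR...........#..#.#.#.#.#..#####.##..##
147 RR.............##..##....#.#....###..#..
148 RR...............R.......#...#...#.##...
149 RR.............R.R.##...........##.##...
150 RR............#R...............##....#..
151 RR...........##R..R....###...######.####
152 RR...........##.RRR....#.###############
153 RR..........#####RRR.#.###.###.....R.RR.
154 RR..........#####.RR.........RRRRRRRRRRR
155 RR..........##
[... 946 characters left out ...]
WWWWWWWWWW..WW......PPPPP
177 ...........WWWWWWWWWWWWWW...W....PPPPPPP
178 .W.W..W....WWWWW..WWWWWWW....W.PPPPPPPPP
179 ......W....WWWWW...WWWWWW......PPPPPPPPP
180 .......W.....WWWW....WWWW.....PPPPPPPPPP
181 ............WWWWWW....WWWW....PPPPPPPPPP
182 ........WWWWWWWWWWWWWWWWWW.....PPPPPPPPP
183 ......WWWWWWWWWWWWWWWWWWWW.....PPPPPPPPP
184 ...WWWWWWWWWWWWWWWWWWWWWW.......PPPPPPPP
185 WWWWWWWWWWWWWWWWWWWWWWW..........PPPPPPP
186 WWWWWWWWWWWWWWWWWWWWW......WWW.WW.PPPPPP
187 WWWWWWWWWWWWWWWWWWWWW.....WWWWWWWW.PPPPP
188 WWWWWWWWWWWWWWWWWWWWWWW.WWWWWWWWWWW.PPPP
189 WWWWWWWWWWWWWWWWWWWWWWWWWWWWWWWWWWW..PPP
190 WWWWWWWWWWWWWWWWWWWWWWWWWWWWWWWWWWWW.PPP
191 WWWWWWWWWWWWWWWWWWWWWWWWWWWWWWWWWWWW.PPP
```

The white open neck now shows below the gripped cap. The cap is lifted about 65 mm, level and still, at 50.9 mm opening, and the brush outline is unchanged. I'll hand in.

```bash
python3 -c "
from workcell import bot
print(bot.finish_job())"
```

```text
the job is handed in; nothing more can be done
None
```

The brush is hung on the peg and let go. The safety cap is off the bottle and still in the gripper, about 65 mm above where it was locked. I handed the job in at about 22.5 s, and it gave no verdict.

**What I did**
- **Brush:** I gripped the handle, threaded its hole along the sloped peg, lowered it until it bore on the peg, and released it.
- **Cap:** I pressed it roughly 5–6.5 mm. The force was 12–15 N, as the spring law predicts. I turned the gripper about 1.33 rad counter-clockwise and lifted; the cap came away with no pull.

**Last checks**
- **Brush:** its outline in both fixed cameras matched the outline just after release. Its hanging was seen in a picture before I gripped the cap, and only by pixel measurements after that.
- **Cap:** the opening read 50.9 mm for a 52 mm cap, and the tool was level to about 1° and still. The open white neck showed beneath the cap in the side camera.

**What disagreed or went unchecked**
- **Fingertip height:** the real fingertips sat about 35 mm above the reported TCP. My first try to grip the cap therefore closed on air above it. I confirmed this by a light 7 N touch on the cap top and re-gripped lower.
- **Cap press and turn:** I inferred how far the cap was pressed and turned from the tool pose and forces; I did not see it. During the first part of the twist the press briefly eased to about 3.8 mm, just under the 4 mm needed, and I pressed it down again before going on.
- **Other objects:** I did not measure the mug, bell, headlamp case, boot jack and tin at the end. I never moved the gripper down near them.

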